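# Change over the tube tumbler

### The job

Change over the tube tumbler: take every red-capped finished tube out of the drum and stand it fully home in a free hole of the blue rinse rack, and seat every green-capped ready tube from the wooden rack fully home in a drum socket. Then turn the loaded drum by its orange knob clockwise (seen from above) as far as the yellow run stop, and only after that swing the red-handled clamp all the way down onto the hub. Keep the tubes upright, leave the black-capped tube in the rinse rack and the other things on the bench alone, and finish with everything let go.

Things in the scene. Friction and masses are not known exactly. Their poses are not given: they have to be found in the camera images.
- ready0: a capped tumbling tube, 90 mm long: white body 26 mm across, green cap 30 mm across and 18 mm tall on its top end. Origin: centre of its underside; z runs up its axis to the cap. A ready tube; it starts in the wooden rack. May be absent.
- ready1: a capped tumbling tube, 90 mm long: white body 26 mm across, green cap 30 mm across and 18 mm tall on its top end. Origin: centre of its underside; z runs up its axis to the cap. A ready tube; it starts in the wooden rack. May be absent.
- ready2: a capped tumbling tube, 90 mm long: white body 26 mm across, green cap 30 mm across and 18 mm tall on its top end. Origin: centre of its underside; z runs up its axis to the cap. A ready tube; it starts in the wooden rack. May be absent.
- done0: a capped tumbling tube, 90 mm long: white body 26 mm across, red cap 30 mm across and 18 mm tall on its top end. Origin: centre of its underside; z runs up its axis to the cap. A finished tube; it starts in a drum socket. May be absent.
- done1: a capped tumbling tube, 90 mm long: white body 26 mm across, red cap 30 mm across and 18 mm tall on its top end. Origin: centre of its underside; z runs up its axis to the cap. A finished tube; it starts in a drum socket. May be absent.
- done2: a capped tumbling tube, 90 mm long: white body 26 mm across, red cap 30 mm across and 18 mm tall on its top end. Origin: centre of its underside; z runs up its axis to the cap. A finished tube; it starts in a drum socket. May be absent.
- rinsed: a capped tumbling tube, 90 mm long: white body 26 mm across, black cap 30 mm across and 18 mm tall on its top end. Origin: centre of its underside; z runs up its axis to the cap. An earlier tube already in the rinse rack; leave it there.
- ready_rack: Loose wooden rack block, 74 x 200 x 50 mm (x, y, z), 0.9 kg, origin at the centre of its underside; three upright 28 mm holes 35 mm deep in a row along its y at -65, 0, +65 mm. The ready tubes start in it.
- rinse_rack: Loose blue plastic rinse rack, same shape and holes as the wooden rack (hole floors 15 mm above the underside); the hole at y = -65 mm starts taken by the black-capped tube.
- socket0 (a point): Centre of the floor of one of the four drum sockets (28 mm holes, 35 mm deep, in a grey block on the drum, 62 mm from the drum axis); turns with the drum; z up. A seated tube's origin lies here.
- socket1 (a point): Centre of the floor of one of the four drum sockets (28 mm holes, 35 mm deep, in a grey block on the drum, 62 mm from the drum axis); turns with the drum; z up. A seated tube's origin lies here.
- socket2 (a point): Centre of the floor of one of the four drum sockets (28 mm holes, 35 mm deep, in a grey block on the drum, 62 mm from the drum axis); turns with the drum; z up. A seated tube's origin lies here.
- socket3 (a point): Centre of the floor of one of the four drum sockets (28 mm holes, 35 mm deep, in a grey block on the drum, 62 mm from the drum axis); turns with the drum; z up. A seated tube's origin lies here.
- tumbler: The green tumbler base, 270 x 270 x 18 mm, fixed to the bench, with a grey motor on its far side (+x). Origin: centre of its underside, on the drum's vertical axis. Drum floor is 35 mm, block top 70 mm above it; a 22 mm hub rises to 145 mm in the middle.
- drum (a joint): Drum angle, rad: 0 at the loading end, 1.31 (75 degrees) against the run stop; grows as it turns clockwise seen from above. Stiff, stays where it is left.
- drum_knob (a point): Point on the axis of the drum's orange upright knob (18 mm across, from 35 to 125 mm above the bench), 20 mm below its top, 100 mm from the drum axis. The yellow lug on the base marks the run stop: the knob ends up against it.
- clamp (a joint): Hold-down clamp angle, rad: 0 when down on the hub, up to 2.1 when swung fully back. Its hinge line is parallel to the tumbler's x axis. Stiff, stays where it is left.
- clamp_hinge (a point): Point on the clamp's hinge line, 157 mm above the bench, on the -y side of the tumbler.
- clamp_bar (a point): Centre of the clamp's red crossbar (16 mm across, 120 mm long, parallel to the hinge line), at the end of a 170 mm arm 20 mm wide; when down it lies 157 mm above the bench over the hub.
- brush_wheel: Black bristle wheel, 84 mm across, 24 mm thick, lying flat; bystander, origin at its underside or middle.
- felt_wheel: Grey felt wheel, 72 mm across, 20 mm thick, lying flat; bystander, origin at its underside or middle.
- compound_bar: Reddish polishing bar, 100 x 45 x 30 mm; bystander, origin at its underside or middle.
- paste_jar: Jar, 70 mm across, 75 mm tall; bystander, origin at its underside or middle.
- bench_brush: Brush with handle, lying flat; bystander, origin at its underside or middle.
Not all that is in view belongs to the job. Of the things that look like the rinse_rack, the larger one is meant.

How it is judged:
On the way, in this order (a step that is already met when the one before it is completed fails the run):
1. every red-capped tube is seated in the rinse rack and every green-capped tube in a drum socket, the clamp still up (((horizontal distance between ready0 and socket0 below 0.006 m and z of ready0 in the frame of socket0 between -0.006 and 0.006 m and angle between ready0's own z axis and vertical below 0.12 rad) or (horizontal distance between ready0 and socket1 below 0.006 m and z of ready0 in the frame of socket1 between -0.006 and 0.006 m and angle between ready0's own z axis and vertical below 0.12 rad) or (horizontal distance between ready0 and socket2 below 0.006 m and z of ready0 in the frame of socket2 between -0.006 and 0.006 m and angle between ready0's own z axis and vertical below 0.12 rad) or (horizontal distance between ready0 and socket3 below 0.006 m and z of ready0 in the frame of socket3 between -0.006 and 0.006 m and angle between ready0's own z axis and vertical below 0.12 rad)) and ((horizontal distance between ready1 and socket0 below 0.006 m and z of ready1 in the frame of socket0 between -0.006 and 0.006 m and angle between ready1's own z axis and vertical below 0.12 rad) or (horizontal distance between ready1 and socket1 below 0.006 m and z of ready1 in the frame of socket1 between -0.006 and 0.006 m and angle between ready1's own z axis and vertical below 0.12 rad) or (horizontal distance between ready1 and socket2 below 0.006 m and z of ready1 in the frame of socket2 between -0.006 and 0.006 m and angle between ready1's own z axis and vertical below 0.12 rad) or (horizontal distance between ready1 and socket3 below 0.006 m and z of ready1 in the frame of socket3 between -0.006 and 0.006 m and angle between ready1's own z axis and vertical below 0.12 rad)) and ((horizontal distance between ready2 and socket0 below 0.006 m and z of ready2 in the frame of socket0 between -0.006 and 0.006 m and angle between ready2's own z axis and vertical below 0.12 rad) or (horizontal distance between ready2 and socket1 below 0.006 m and z of ready2 in the frame of socket1 between -0.006 and 0.006 m and angle between ready2's own z axis and vertical below 0.12 rad) or (horizontal distance between ready2 and socket2 below 0.006 m and z of ready2 in the frame of socket2 between -0.006 and 0.006 m and angle between ready2's own z axis and vertical below 0.12 rad) or (horizontal distance between ready2 and socket3 below 0.006 m and z of ready2 in the frame of socket3 between -0.006 and 0.006 m and angle between ready2's own z axis and vertical below 0.12 rad)) and ((x of done0 in the frame of rinse_rack between -0.006 and 0.006 m and y of done0 in the frame of rinse_rack between -0.071 and -0.059 m and z of done0 in the frame of rinse_rack between 0.009 and 0.021 m and angle between done0's own z axis and vertical below 0.12 rad) or (x of done0 in the frame of rinse_rack between -0.006 and 0.006 m and y of done0 in the frame of rinse_rack between -0.006 and 0.006 m and z of done0 in the frame of rinse_rack between 0.009 and 0.021 m and angle between done0's own z axis and vertical below 0.12 rad) or (x of done0 in the frame of rinse_rack between -0.006 and 0.006 m and y of done0 in the frame of rinse_rack between 0.059 and 0.071 m and z of done0 in the frame of rinse_rack between 0.009 and 0.021 m and angle between done0's own z axis and vertical below 0.12 rad)) and ((x of done1 in the frame of rinse_rack between -0.006 and 0.006 m and y of done1 in the frame of rinse_rack between -0.071 and -0.059 m and z of done1 in the frame of rinse_rack between 0.009 and 0.021 m and angle between done1's own z axis and vertical below 0.12 rad) or (x of done1 in the frame of rinse_rack between -0.006 and 0.006 m and y of done1 in the frame of rinse_rack between -0.006 and 0.006 m and z of done1 in the frame of rinse_rack between 0.009 and 0.021 m and angle between done1's own z axis and vertical below 0.12 rad) or (x of done1 in the frame of rinse_rack between -0.006 and 0.006 m and y of done1 in the frame of rinse_rack between 0.059 and 0.071 m and z of done1 in the frame of rinse_rack between 0.009 and 0.021 m and angle between done1's own z axis and vertical below 0.12 rad)) and ((x of done2 in the frame of rinse_rack between -0.006 and 0.006 m and y of done2 in the frame of rinse_rack between -0.071 and -0.059 m and z of done2 in the frame of rinse_rack between 0.009 and 0.021 m and angle between done2's own z axis and vertical below 0.12 rad) or (x of done2 in the frame of rinse_rack between -0.006 and 0.006 m and y of done2 in the frame of rinse_rack between -0.006 and 0.006 m and z of done2 in the frame of rinse_rack between 0.009 and 0.021 m and angle between done2's own z axis and vertical below 0.12 rad) or (x of done2 in the frame of rinse_rack between -0.006 and 0.006 m and y of done2 in the frame of rinse_rack between 0.059 and 0.071 m and z of done2 in the frame of rinse_rack between 0.009 and 0.021 m and angle between done2's own z axis and vertical below 0.12 rad)) and value of joint clamp above 1 rad and value of joint drum below 1.1 rad), for 0.2 s.
2. the drum is turned to its run stop, the clamp still up (value of joint drum above 1.24 rad and value of joint clamp above 1 rad), for 0.2 s.
3. the clamp is down on the hub, the drum at its stop (value of joint drum above 1.24 rad and value of joint clamp below 0.08 rad), for 0.2 s.
At the end, for the whole second after the job is handed in: Every red-capped tube is seated in the rinse rack and every green-capped tube in a drum socket (within 6 mm of the floor centre, 7 degrees of upright), the black-capped tube still in its hole, drum within 4 degrees of its stop, clamp within 4.5 degrees of down; all released and at rest (all of step 3 and ((horizontal distance between ready0 and socket0 below 0.006 m and z of ready0 in the frame of socket0 between -0.006 and 0.006 m and angle between ready0's own z axis and vertical below 0.12 rad) or (horizontal distance between ready0 and socket1 below 0.006 m and z of ready0 in the frame of socket1 between -0.006 and 0.006 m and angle between ready0's own z axis and vertical below 0.12 rad) or (horizontal distance between ready0 and socket2 below 0.006 m and z of ready0 in the frame of socket2 between -0.006 and 0.006 m and angle between ready0's own z axis and vertical below 0.12 rad) or (horizontal distance between ready0 and socket3 below 0.006 m and z of ready0 in the frame of socket3 between -0.006 and 0.006 m and angle between ready0's own z axis and vertical below 0.12 rad)) and ((horizontal distance between ready1 and socket0 below 0.006 m and z of ready1 in the frame of socket0 between -0.006 and 0.006 m and angle between ready1's own z axis and vertical below 0.12 rad) or (horizontal distance between ready1 and socket1 below 0.006 m and z of ready1 in the frame of socket1 between -0.006 and 0.006 m and angle between ready1's own z axis and vertical below 0.12 rad) or (horizontal distance between ready1 and socket2 below 0.006 m and z of ready1 in the frame of socket2 between -0.006 and 0.006 m and angle between ready1's own z axis and vertical below 0.12 rad) or (horizontal distance between ready1 and socket3 below 0.006 m and z of ready1 in the frame of socket3 between -0.006 and 0.006 m and angle between ready1's own z axis and vertical below 0.12 rad)) and ((horizontal distance between ready2 and socket0 below 0.006 m and z of ready2 in the frame of socket0 between -0.006 and 0.006 m and angle between ready2's own z axis and vertical below 0.12 rad) or (horizontal distance between ready2 and socket1 below 0.006 m and z of ready2 in the frame of socket1 between -0.006 and 0.006 m and angle between ready2's own z axis and vertical below 0.12 rad) or (horizontal distance between ready2 and socket2 below 0.006 m and z of ready2 in the frame of socket2 between -0.006 and 0.006 m and angle between ready2's own z axis and vertical below 0.12 rad) or (horizontal distance between ready2 and socket3 below 0.006 m and z of ready2 in the frame of socket3 between -0.006 and 0.006 m and angle between ready2's own z axis and vertical below 0.12 rad)) and ((x of done0 in the frame of rinse_rack between -0.006 and 0.006 m and y of done0 in the frame of rinse_rack between -0.071 and -0.059 m and z of done0 in the frame of rinse_rack between 0.009 and 0.021 m and angle between done0's own z axis and vertical below 0.12 rad) or (x of done0 in the frame of rinse_rack between -0.006 and 0.006 m and y of done0 in the frame of rinse_rack between -0.006 and 0.006 m and z of done0 in the frame of rinse_rack between 0.009 and 0.021 m and angle between done0's own z axis and vertical below 0.12 rad) or (x of done0 in the frame of rinse_rack between -0.006 and 0.006 m and y of done0 in the frame of rinse_rack between 0.059 and 0.071 m and z of done0 in the frame of rinse_rack between 0.009 and 0.021 m and angle between done0's own z axis and vertical below 0.12 rad)) and ((x of done1 in the frame of rinse_rack between -0.006 and 0.006 m and y of done1 in the frame of rinse_rack between -0.071 and -0.059 m and z of done1 in the frame of rinse_rack between 0.009 and 0.021 m and angle between done1's own z axis and vertical below 0.12 rad) or (x of done1 in the frame of rinse_rack between -0.006 and 0.006 m and y of done1 in the frame of rinse_rack between -0.006 and 0.006 m and z of done1 in the frame of rinse_rack between 0.009 and 0.021 m and angle between done1's own z axis and vertical below 0.12 rad) or (x of done1 in the frame of rinse_rack between -0.006 and 0.006 m and y of done1 in the frame of rinse_rack between 0.059 and 0.071 m and z of done1 in the frame of rinse_rack between 0.009 and 0.021 m and angle between done1's own z axis and vertical below 0.12 rad)) and ((x of done2 in the frame of rinse_rack between -0.006 and 0.006 m and y of done2 in the frame of rinse_rack between -0.071 and -0.059 m and z of done2 in the frame of rinse_rack between 0.009 and 0.021 m and angle between done2's own z axis and vertical below 0.12 rad) or (x of done2 in the frame of rinse_rack between -0.006 and 0.006 m and y of done2 in the frame of rinse_rack between -0.006 and 0.006 m and z of done2 in the frame of rinse_rack between 0.009 and 0.021 m and angle between done2's own z axis and vertical below 0.12 rad) or (x of done2 in the frame of rinse_rack between -0.006 and 0.006 m and y of done2 in the frame of rinse_rack between 0.059 and 0.071 m and z of done2 in the frame of rinse_rack between 0.009 and 0.021 m and angle between done2's own z axis and vertical below 0.12 rad)) and x of rinsed in the frame of rinse_rack between -0.006 and 0.006 m and y of rinsed in the frame of rinse_rack between -0.071 and -0.059 m and z of rinsed in the frame of rinse_rack between 0.009 and 0.021 m and angle between rinsed's own z axis and vertical below 0.12 rad and linear speed of each of ready0, ready1, ready2, done0, done1, done2 below 0.03 m/s); the robot touches nothing.
It fails at once if a tube is tipped over (more than 50 degrees) (angle between any of ready0, ready1, ready2, done0, done1, done2, rinsed's own z axis and vertical above 0.87 rad).
It fails at once if a bystander on the bench is moved more than 4 cm (distance of any of brush_wheel, felt_wheel, compound_bar, paste_jar, bench_brush from where it was at the start of the episode above 0.04 m).
Of ready0, ready1, ready2 only 2 to 3 are there at a start; the rules pass over those that are not, and their reading is None.
Of done0, done1, done2 only 1 to 2 are there at a start; the rules pass over those that are not, and their reading is None.
At some moment in a run one of rinse_rack, ready_rack may be knocked a few centimetres aside while the robot is not near it.
It also fails if it takes over 210 s, if anything falls off the work surface, if the arm or the gripper's body presses on something with over 40 N, if the wrist force passes 120 N, or if a joint passes its speed limit or range.

### The arm

A 6-joint arm with a two-finger parallel gripper is mounted at the origin on the work surface. World frame = base frame: x ahead of the robot, y to its left, z up, the work surface at z = 0. Lengths are in m, angles in rad, forces in N, time in s.
With the tool pointing down it reaches from about 0.35 to 0.775 m from the base axis. Payload 7.3 kg.
Tool frame: the origin (TCP) lies on the mounting face of the last link; the fingertips stand 178 mm ahead of it and the grasp point (between the pads) lies 159 mm ahead of it (robot.tcp_to_grasp is the distance from the TCP to the grasp point, in m); z points along the fingers, y is the line along which they close (so a half turn about z gives the same grasp; the last joint's range is limited). The gripper opens to 92 mm and grips with 3 to 60 N. Pads are 19 mm wide; open, the fingers measure 130 mm over their backs; the gripper's body (75 mm by 190 mm) begins 47 mm behind the grasp point.
Start: joints at [1.137, 0.342, 1.524, -0, 1.275, -0.146], TCP at [0.149, 0.503, 0.405] pointing down, gripper open.
Joint ranges: [-2.53, 2.53], [-0.77, 2.02], [0.04, 2.7], [-1, 4.14], [0.28, 2.66], [-3.11, 3.11]. Speed limits (rad/s): [2.57, 2.57, 3.14, 3.14, 3.14, 3.14].

### API

Orientations are given as a 3x3 rotation matrix whose columns are the frame's x, y, z axes.
In Python, from workcell import robot gives the robot as it stands. The module is installed in compiled form; this text tells all that it offers.
- The arm moves only by the tool apply_moves, never from a script. Its argument "motion" is one flat list of numbers, 7 for each row, row after row: the finger opening in m, from 0 to 0.0918, then the shift along the tool's x, y, z in m, then the turn, a rotation vector about the tool's x, y, z in units of 5 degrees (1.0 is 5 degrees). In form: [jaw, x, y, z, rx, ry, rz, jaw, x, y, z, rx, ry, rz, ...]. A call has 1 to 5 rows; each row is the pose to reach, as a shift and turn from the pose commanded when the call began, along the tool's axes at that moment; what a row does not reach only later rows make up. A row lasts 1/12 s, in which the tool goes at most 41.7 mm and 7.16 degrees, less where a joint would pass 70% of its speed; a pose out of reach is approached as far as the arm can. A call with a gripper value outside its range is refused whole. The fingers move at their own pace and stop on an object; "squeeze" is the grip in N (left out, the last holds). Time passes only in rows, so rows that repeat a pose let the fingers close. It gives the time, the measured TCP pose, the force, the opening and the grip force at its end, in the units of the state.
- robot.sense(): the state, without advancing time (a new reading comes with each control period).
- robot.capture(name): name is "scene" or "side" or "wrist"; returns a dict with "color" (420x560x3 uint8, red, green, blue), "depth" (420x560 float32, m along the optical axis (not along the pixel's ray), 0 where there is no reading), "camera_matrix" (3x3 intrinsics, pixels), "R" (3x3) and "t" (3): a world point X has camera coordinates R X + t. Camera axes: x right, y down, z forward; pixel columns grow to the right and rows downward; lengths in m; the calibration is good to about 2 mm. A picture is of the moment at which its call begins.
- robot.close_job(): hands the job in; it is judged then, once.
The state is a dict: "time_s": time; "q": joint angles; "joint_vel": joint speeds; "joint_torque": joint torques, N m; "tool_pos": TCP position; "ee_rot": TCP orientation; "force": force on the tool from outside, world axes, zero at the start; "moment": the same for the moment, N m; "grip_width": finger opening in m; "grasp_force": force on a finger pad.
Only numpy, scipy, OpenCV 4.12 (cv2) and the standard library are available. Lean on these libraries where they do the work, as an engineer would, in place of code of your own. Each camera call takes 0.05 s, during which the arm holds its last target. There are 200 camera calls.

## Working session

There is one attempt and no reset: what is moved stays moved. The work goes in short steps, Python scripts to look and compute and a tool call to move; the robot and the scene stay as the last step left them, time stands still between calls to the robot, and variables do not carry over. Pictures are saved under pics/ and viewed, at most 14 in all, crops included, and the job is handed in when it is done.

Besides the shell and the picture viewer there is one more tool, called after "Call:" as a command line: name --argument value ..., lists and objects as JSON in quotes. apply_moves: Moves the arm, as the interface text tells. Its arguments: {"type":"object","properties":{"motion":{"type":"array","items":{"type":"number"}},"squeeze":{"type":"number"}},"required":["motion"]}

```bash
mkdir -p pics
cat > h.py <<'E'
import numpy as np, cv2
from workcell import robot
def save(c,n): cv2.imwrite(f'pics/{n}.png',c['color'][:,:,::-1])
def pts(c):
    d=c['depth'];K=c['camera_matrix'];v,u=np.indices(d.shape)
    P=np.stack([(u-K[0,2])/K[0,0]*d,(v-K[1,2])/K[1,1]*d,d],-1)
    return (P-c['t'])@c['R']
def ray(c,u,v,z):
    K=c['camera_matrix'];o=-c['R'].T@c['t'];d=c['R'].T@np.linalg.solve(K,[u,v,1.])
    return o+d*(z-o[2])/d[2]
E
python3 - <<'E'
from h import *
s=robot.sense();print({k:np.round(v,3).tolist() for k,v in s.items()})
for n in ['scene','side','wrist']:
    c=robot.capture(n);save(c,n+'0');print(n,np.round(-c['R'].T@c['t'],3),np.round(c['R'],2).tolist(),c['camera_matrix'][0,0])
E
```

```text
{'time_s': 0.0, 'q': [1.137, 0.343, 1.525, -0.0, 1.275, -0.146], 'joint_vel': [0.001, 0.0, -0.002, 0.0, -0.001, -0.002], 'joint_torque': [-0.002, -43.125, -24.422, 0.071, 0.056, -0.0], 'tool_pos': [0.149, 0.503, 0.404], 'ee_rot': [[-0.959, 0.284, -0.001], [0.284, 0.959, -0.001], [0.0, -0.002, -1.0]], 'force': [0.26, -0.038, 0.594], 'moment': [-0.02, -0.047, 0.006], 'grasp_force': 0.0, 'grip_width': 0.092}
scene [1.311 0.193 0.622] [[-0.26, 0.97, -0.01], [0.5, 0.13, -0.86], [-0.83, -0.22, -0.52]] 384.6253967438551
side [0.364 1.022 0.756] [[-0.99, -0.16, -0.03], [-0.06, 0.5, -0.86], [0.15, -0.85, -0.51]] 401.2437185691279
wrist [0.076 0.525 0.383] [[0.28, 0.96, -0.0], [0.92, -0.27, 0.28], [0.27, -0.08, -0.96]] 362.2127958922316
```

View pics/scene0.png

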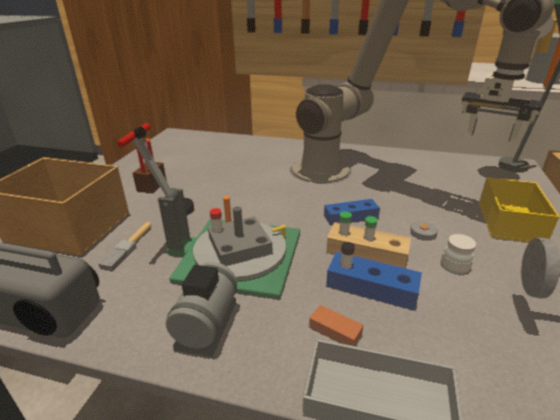

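View pics/side0.png

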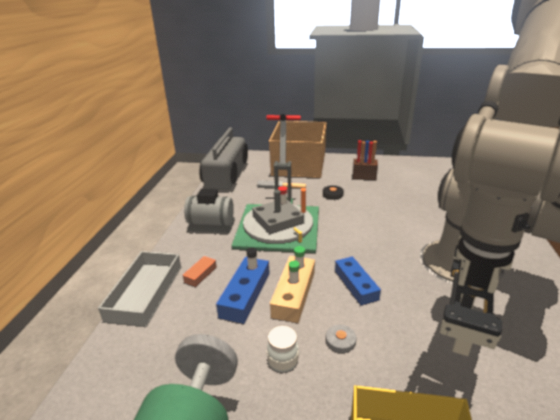

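The scene view shows the drum at about (240,240). It holds a red cap at (215,215), the orange knob at (227,205) and the yellow stop at (278,230). Two green caps are at (345,217) and (370,223), in the wooden rack. The large blue rack, with the black cap at (347,250), has two free holes. The clamp is up, with its bar at (135,133).

```bash
cat > seg.py <<'E'
from h import *
def blobs(c,tag,zr=(0.02,0.4),amin=25):
    hsv=cv2.cvtColor(c['color'],cv2.COLOR_RGB2HSV);P=pts(c)
    H,S,V=[hsv[:,:,i].astype(int) for i in range(3)]
    ok=(c['depth']>0)&(P[:,:,2]>zr[0])&(P[:,:,2]<zr[1])&(P[:,:,0]>0.1)&(P[:,:,0]<1.0)&(abs(P[:,:,1])<.7)
    M={'red':((H<5)|(H>174))&(S>150)&(V>60),'orange':(H>=6)&(H<15)&(S>170)&(V>90),'green':(H>48)&(H<80)&(S>150)&(V>70),
       'yellow':(H>=22)&(H<35)&(S>160)&(V>100),'blue':(H>100)&(H<125)&(S>120)&(V>40),'wood':(H>12)&(H<21)&(S>90)&(V>120)}
    for k,m in M.items():
        n,L,st,ce=cv2.connectedComponentsWithStats((m&ok).astype(np.uint8))
        for i in range(1,n):
            if st[i,4]>=amin:
                q=P[L==i];print(tag,k,st[i].tolist(),'ctr',np.round(np.median(q,0),3),'lo',np.round(np.percentile(q,3,axis=0),3),'hi',np.round(np.percentile(q,97,axis=0),3))
E
python3 - <<'E'
from seg import *
a=robot.capture('scene');b=robot.capture('side')
blobs(a,'sc');blobs(b,'si')
ca=cv2.resize(a['color'][115:315,110:430],(800,500),interpolation=2)
cv2.imwrite('pics/c1.png',ca[:,:,::-1])
cb=cv2.resize(b['color'][105:330,190:400],(560,600),interpolation=2)
cv2.imwrite('pics/c2.png',cb[:,:,::-1])
E
```

```text
sc red [142, 124, 8, 7, 38] ctr [ 0.536 -0.342  0.32 ] lo [ 0.523 -0.349  0.313] hi [ 0.569 -0.328  0.327]
sc red [118, 132, 18, 15, 126] ctr [ 0.618 -0.34   0.318] lo [ 0.59  -0.347  0.311] hi [ 0.641 -0.336  0.323]
sc red [146, 141, 6, 12, 27] ctr [ 0.26  -0.536  0.147] lo [ 0.254 -0.541  0.124] hi [ 0.266 -0.531  0.16 ]
sc red [138, 151, 7, 21, 49] ctr [ 0.306 -0.546  0.101] lo [ 0.301 -0.55   0.074] hi [ 0.31  -0.543  0.138]
sc red [210, 208, 11, 11, 81] ctr [ 0.57  -0.17   0.124] lo [ 0.553 -0.184  0.112] hi [ 0.579 -0.161  0.126]
sc yellow [491, 179, 67, 58, 1758] ctr [0.309 0.624 0.064] lo [0.125 0.534 0.025] hi [0.325 0.666 0.09 ]
sc yellow [273, 225, 12, 6, 31] ctr [ 0.495 -0.027  0.053] lo [ 0.483 -0.039  0.049] hi [ 0.508 -0.017  0.055]
sc blue [326, 200, 52, 14, 389] ctr [0.311 0.147 0.038] lo [0.267 0.08  0.032] hi [0.358 0.211 0.04 ]
sc blue [329, 253, 92, 41, 1481] ctr [0.614 0.238 0.05 ] lo [0.573 0.133 0.048] hi [0.649 0.316 0.052]
sc wood [2, 163, 116, 41, 327] ctr [ 0.587 -0.554  0.158] lo [ 0.454 -0.692  0.068] hi [ 0.672 -0.519  0.16 ]
sc wood [327, 223, 84, 33, 
[... 1148 characters left out ...]
, 208] ctr [ 0.658 -0.522  0.13 ] lo [ 0.631 -0.683  0.049] hi [ 0.671 -0.515  0.158]
si wood [286, 128, 39, 46, 795] ctr [ 0.506 -0.52   0.086] lo [ 0.452 -0.603  0.024] hi [ 0.589 -0.513  0.158]
si wood [287, 258, 20, 27, 105] ctr [0.464 0.204 0.05 ] lo [0.452 0.113 0.046] hi [0.494 0.224 0.091]
si wood [270, 259, 45, 58, 496] ctr [0.453 0.3   0.04 ] lo [0.43  0.126 0.021] hi [0.517 0.308 0.051]
si wood [282, 292, 13, 10, 92] ctr [0.483 0.257 0.041] lo [0.467 0.253 0.024] hi [0.495 0.283 0.05 ]
si wood [337, 330, 9, 8, 51] ctr [0.344 0.351 0.024] lo [0.335 0.342 0.022] hi [0.354 0.361 0.027]
si wood [351, 385, 4, 29, 33] ctr [0.321 0.555 0.087] lo [0.32  0.532 0.057] hi [0.321 0.57  0.089]
```

View pics/c1.png

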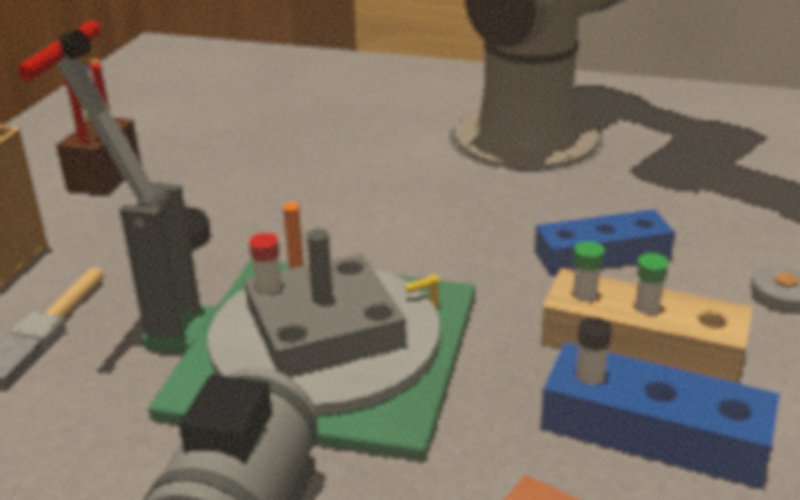

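View pics/c2.png

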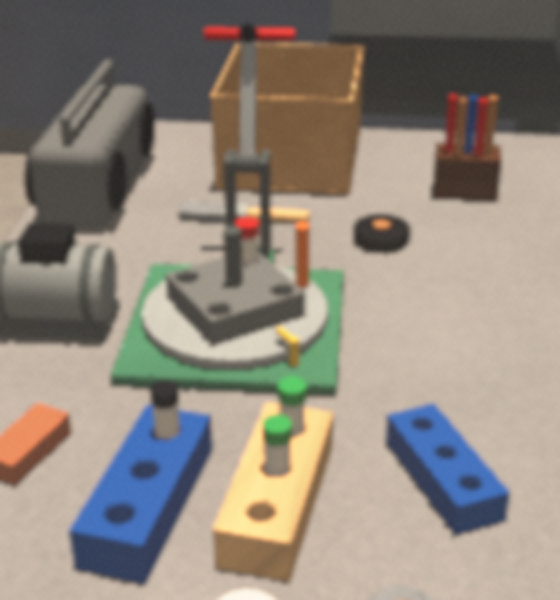

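The close crops confirm one red tube in the drum, on the clamp side at crop 1 (265,265). Three drum sockets are free. Two green tubes stand in the wooden rack, and the rinse rack has two free holes. Next I move the wrist camera above the racks.

Call:
apply_moves --motion '[0.06,-0.2,-0.09,0,0,0,0,0.06,-0.2,-0.09,0,0,0,0,0.06,-0.2,-0.09,0,0,0,0,0.06,-0.2,-0.09,0,0,0,0,0.06,-0.2,-0.09,0,0,0,0]'

```text
time_s: 0.67
tool_pos: [0.3078, 0.3661, 0.4048]
ee_rot: [[-0.959, 0.283, 0.0], [0.283, 0.959, 0.0], [-0.0, 0.0, -1.0]]
force: [0.8, 0.1, -0.2]
grip_width: 0.0635
grasp_force: 0.0
```

Call:
apply_moves --motion '[0.06,-0.15,-0.09,0,0,0,0,0.06,-0.15,-0.09,0,0,0,0,0.06,-0.15,-0.09,0,0,0,0,0.06,-0.15,-0.09,0,0,0,0,0.06,-0.15,-0.09,0,0,0,0]'

```text
time_s: 1.08
tool_pos: [0.4285, 0.2347, 0.4047]
ee_rot: [[-0.958, 0.288, 0.002], [0.288, 0.958, -0.001], [-0.002, -0.001, -1.0]]
force: [-0.5, 0.2, 0.5]
grip_width: 0.0601
grasp_force: 0.0
```

Run:
```python
from seg import *
s=robot.sense();print(s['tool_pos'],s['ee_rot'],s['q'])
c=robot.capture('wrist');save(c,'w1');blobs(c,'w')
np.savez('w1.npz',**c)
```

```text
[0.42846696 0.23474912 0.40465426] [[-9.57574977e-01  2.88178453e-01  1.82828140e-03]
 [ 2.88176072e-01  9.57576326e-01 -1.45984562e-03]
 [-2.17141504e-03 -8.71044686e-04 -9.99997263e-01]] [ 0.34477114  0.27521266  1.62070006 -0.00210285  1.24445331 -0.93302906]
w blue [74, 0, 158, 162, 10742] ctr [0.307 0.15  0.037] lo [0.262 0.081 0.025] hi [0.356 0.214 0.039]
w blue [223, 322, 150, 34, 4114] ctr [0.601 0.207 0.049] lo [0.565 0.132 0.031] hi [0.634 0.267 0.05 ]
w wood [364, 41, 25, 27, 521] ctr [0.344 0.351 0.023] lo [0.334 0.342 0.022] hi [0.354 0.361 0.025]
w wood [158, 187, 212, 80, 4901] ctr [0.468 0.239 0.049] lo [0.43  0.131 0.047] hi [0.509 0.301 0.051]
w wood [169, 229, 54, 48, 234] ctr [0.458 0.148 0.049] lo [0.405 0.108 0.044] hi [0.496 0.207 0.24 ]
```

View pics/w1.png

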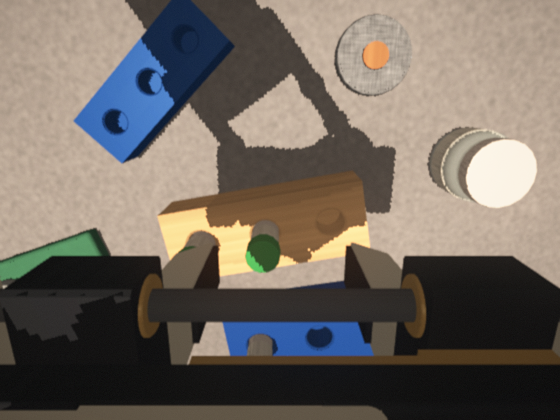

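The wrist view shows the wooden rack near (265,225), with green tubes at (265,250) and (200,250). The gripper hides the large blue rack. I move out along x so both racks clear it.

Call:
apply_moves --motion '[0.06,-0.14,0.04,-0.03,0,0,0,0.06,-0.14,0.04,-0.03,0,0,0,0.06,-0.14,0.04,-0.03,0,0,0,0.06,-0.14,0.04,-0.03,0,0,0,0.06,-0.14,0.04,-0.03,0,0,0]'

```text
time_s: 1.55
tool_pos: [0.5737, 0.2379, 0.4345]
ee_rot: [[-0.959, 0.285, 0.002], [0.285, 0.959, 0.001], [-0.002, 0.001, -1.0]]
force: [-1.1, -1.0, -0.7]
grip_width: 0.0601
grasp_force: 0.0
```

Run:
```python
from seg import *
s=robot.sense();print(s['tool_pos'])
c=robot.capture('wrist');save(c,'w2');blobs(c,'w')
np.savez('w2.npz',**c)
```

```text
[0.57374    0.23786125 0.43446059]
w green [190, 74, 18, 25, 129] ctr [0.472 0.198 0.104] lo [0.465 0.193 0.103] hi [0.48  0.205 0.105]
w yellow [0, 157, 15, 33, 140] ctr [ 0.49  -0.026  0.053] lo [ 0.479 -0.038  0.052] hi [ 0.503 -0.014  0.055]
w blue [58, 0, 33, 14, 253] ctr [0.365 0.097 0.034] lo [0.36  0.089 0.021] hi [0.368 0.106 0.039]
w blue [177, 155, 197, 93, 11469] ctr [0.598 0.236 0.049] lo [0.562 0.135 0.028] hi [0.644 0.318 0.051]
w wood [106, 27, 219, 104, 2633] ctr [0.477 0.227 0.049] lo [0.43  0.114 0.047] hi [0.516 0.301 0.051]
w wood [280, 52, 16, 13, 91] ctr [0.468 0.277 0.048] lo [0.464 0.27  0.044] hi [0.474 0.282 0.05 ]
w wood [122, 80, 50, 40, 251] ctr [0.47  0.144 0.049] lo [0.445 0.119 0.047] hi [0.484 0.158 0.09 ]
w wood [121, 116, 79, 16, 258] ctr [0.488 0.13  0.049] lo [0.482 0.103 0.048] hi [0.495 0.175 0.051]
w wood [156, 134, 27, 5, 29] ctr [0.504 0.143 0.049] lo [0.502 0.131 0.047] hi [0.506 0.155 0.05 ]
w wood [0, 157, 16, 34, 104] ctr [ 0.497 -0.027  0.052] lo [ 0.48  -0.039  0.049] hi [ 0.507 -0.013  0.053]
```

View pics/w2.png

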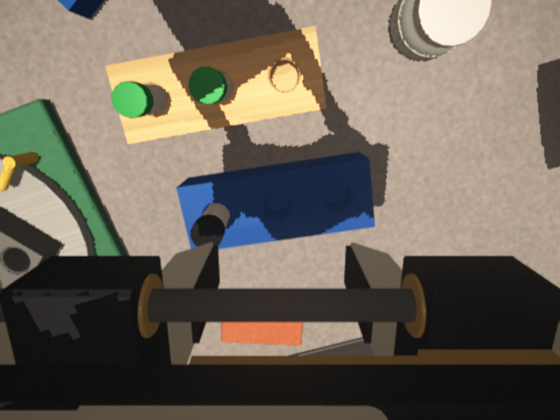

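The view shows both racks clear of the gripper. Green caps are at (131,98) and (208,85). The free wooden hole is at (286,75). The black cap is at (208,230), and the free blue holes are at (277,207) and (336,195).

```bash
cat > meas.py <<'E'
from seg import *
def racks(c):
    P=pts(c);ok=c['depth']>0;out={}
    for n,x0,x1 in [('ready',.40,.545),('rinse',.545,.70)]:
        m=ok&(P[:,:,2]>.044)&(P[:,:,2]<.056)&(P[:,:,0]>x0)&(P[:,:,0]<x1)&(P[:,:,1]>.06)&(P[:,:,1]<.4)
        q=P[m];(cx,cy),sz,_=r=cv2.minAreaRect((q[:,:2]*1000).astype(np.float32));b=cv2.boxPoints(r)
        e=max([b[1]-b[0],b[2]-b[1]],key=np.linalg.norm);e=e/np.linalg.norm(e);e=e*np.sign(e[1])
        print(n,'ctr',np.round([cx,cy],1),'size',np.round(sz,1),'axis',np.round(e,3),'deg',np.degrees(np.arctan2(-e[0],e[1])).round(1),'z',np.median(q[:,2]).round(4))
        for k in(-65,0,65): print('  hole',k,np.round(np.array([cx,cy])+k*e,1))
def caps(c,z0,z1,box=(.3,.75,-.3,.4)):
    P=pts(c);m=(c['depth']>0)&(P[:,:,2]>z0)&(P[:,:,2]<z1)&(P[:,:,0]>box[0])&(P[:,:,0]<box[1])&(P[:,:,1]>box[2])&(P[:,:,1]<box[3])
    n,L,st,ce=cv2.connectedComponentsWithStats(m.astype(np.uint8))
    for i in range(1,n):
        if st[i,4]>40:
            q=P[L==i];ctr,r=cv2.minEnclosingCircle((q[:,:2]*1000).astype(np.float32))
            print('  cap',np.round(ctr,1),'r',round(r,1),'mean',np.round(q.mean(0)*1000,1),'rgb',np.median(c['color'][L==i],0),'px',np.round(ce[i]))
E
python3 - <<'E'
from meas import *
c=dict(np.load('w2.npz'));racks(c);caps(c,.098,.112)
for u,v,z in[(286,75,.05),(277,207,.05),(336,195,.05),(131,98,.105),(208,85,.105),(208,230,.105)]: print(u,v,ray(c,u,v,z).round(4))
s=robot.capture('side');racks(s);caps(s,.098,.112,(.3,.75,.05,.4))
s=robot.capture('scene');racks(s);caps(s,.098,.112,(.3,.75,.05,.4))
E
```

```text
ready ctr [478.6 251.7] size [298.2  79. ] axis [0.09  0.996] deg -5.1 z 0.0492
  hole -65 [472.8 187. ]
  hole 0 [478.6 251.7]
  hole 65 [484.5 316.5]
rinse ctr [605.8 224.4] size [200.5  74.8] axis [0.138 0.99 ] deg -7.9 z 0.0491
  hole -65 [596.8 160. ]
  hole 0 [605.8 224.4]
  hole 65 [614.8 288.8]
  cap [474.6 204.4] r 14.9 mean [474.6 204.8 104. ] rgb [31. 74. 37.] px [206.  85.]
  cap [467. 140.] r 14.9 mean [467.1 140.9 103.8] rgb [ 90. 198. 101.] px [130.  99.]
  cap [596.6 160.2] r 15.0 mean [594.3 161.4 103.7] rgb [32. 31. 32.] px [206. 232.]
286 75 [0.4825 0.2706 0.05  ]
277 207 [0.6051 0.2249 0.05  ]
336 195 [0.61   0.2873 0.05  ]
131 98 [0.4663 0.1426 0.105 ]
208 85 [0.4747 0.2063 0.105 ]
208 230 [0.5924 0.164  0.105 ]
ready ctr [475.3 203.8] size [207.7  74.8] axis [0.115 0.993] deg -6.6 z 0.0496
  hole -65 [467.9 139.2]
  hole 0 [475.3 203.8]
  hole 65 [482.8 268.4]
rinse ctr [606.3 224.2] size [206.   76.8] axis [0.141 0.99 ] deg -8.1 z 0.0494
  hole -65 [597.2 159.8]
  hole 0 [606.3 224.2]
  hole 65 [615.5 288.5]
  cap [596.  160.1] r 17.3 mean [596.9 162.8 103.3] rgb [60.  57.  54.5] px [251. 251.]
  cap [468.7 140.3] r 15.8 mean [467.6 142.5 103.3] rgb [ 95.5 203.  109.5] px [299. 250.]
  cap [474.4 204. ] r 17.0 mean [475.3 207.4 103.9] rgb [ 77.5 115.5  73. ] px [293. 264.]
ready ctr [482.3 251.6] size [297.4  78.7] axis [0.115 0.993] deg -6.6 z 0.0494
  hole -65 [474.8 187. ]
  hole 0 [482.3 251.6]
  hole 65 [489.8 316.1]
rinse ctr [609.2 223. ] size [200.4  78.6] axis [0.135 0.991] deg -7.8 z 0.0496
  hole -65 [600.4 158.6]
  hole 0 [609.2 223. ]
  hole 65 [618.  287.4]
  cap [471.1 139.1] r 15.2 mean [473.4 138.9 103.3] rgb [ 72. 152.  78.] px [345. 215.]
  cap [478.2 205. ] r 15.7 mean [481.3 203.8 103.6] rgb [60. 93. 56.] px [371. 220.]
  cap [600.7 159.2] r 15.8 mean [602.6 159.1 103.5] rgb [64. 56. 50.] px [347. 246.]
```

Call:
apply_moves --motion '[0.06,-0.09,-0.14,-0.02,0,0,0,0.06,-0.09,-0.14,-0.02,0,0,0,0.06,-0.09,-0.14,-0.02,0,0,0,0.06,-0.09,-0.14,-0.02,0,0,0,0.06,-0.09,-0.14,-0.02,0,0,0]'

```text
time_s: 2.12
tool_pos: [0.6176, 0.0723, 0.4557]
ee_rot: [[-0.957, 0.289, 0.002], [0.289, 0.957, -0.003], [-0.002, -0.002, -1.0]]
force: [0.1, -0.3, -0.1]
grip_width: 0.0604
grasp_force: 0.0
```

Call:
apply_moves --motion '[0.06,-0.075,-0.135,-0.01,0,0,0,0.06,-0.075,-0.135,-0.01,0,0,0,0.06,-0.075,-0.135,-0.01,0,0,0,0.06,-0.075,-0.135,-0.01,0,0,0,0.06,-0.075,-0.135,-0.01,0,0,0]'

```text
time_s: 2.53
tool_pos: [0.6506, -0.0775, 0.4646]
ee_rot: [[-0.957, 0.288, -0.0], [0.288, 0.957, -0.002], [-0.0, -0.002, -1.0]]
force: [0.1, 1.0, 0.2]
grip_width: 0.0601
grasp_force: 0.0
```

Run:
```python
from meas import *
s=robot.sense();print(s['tool_pos'],s['ee_rot'],s['q'])
c=robot.capture('wrist');save(c,'w3');blobs(c,'w')
np.savez('w3.npz',**c);caps(c,.118,.150,(.35,.75,-.35,.05))
```

```text
[ 0.65064603 -0.07749762  0.46456635] [[-9.57486115e-01  2.88479250e-01 -2.47536659e-04]
 [ 2.88479222e-01  9.57484488e-01 -1.78725483e-03]
 [-2.78573422e-04 -1.78268087e-03 -9.99998372e-01]] [-0.2350271   0.5651438   1.00366291 -0.00179577  1.57261047 -1.51318842]
w red [129, 103, 38, 34, 1039] ctr [ 0.561 -0.171  0.124] lo [ 0.549 -0.186  0.112] hi [ 0.573 -0.159  0.125]
w orange [102, 23, 56, 33, 840] ctr [ 0.494 -0.167  0.104] lo [ 0.484 -0.179  0.044] hi [ 0.499 -0.164  0.125]
w blue [443, 2, 117, 93, 6797] ctr [0.594 0.163 0.049] lo [0.561 0.123 0.025] hi [0.634 0.234 0.051]
w wood [101, 23, 21, 21, 316] ctr [ 0.49  -0.173  0.124] lo [ 0.483 -0.18   0.123] hi [ 0.497 -0.166  0.125]
  cap [ 490.4 -172.8] r 9.1 mean [ 490.8 -172.   123.5] rgb [251. 158.  80.] px [113.  34.]
  cap [ 569.3 -112.2] r 11.1 mean [ 569.4 -110.9  142.1] rgb [128. 125. 112.] px [213. 109.]
  cap [ 560.9 -173.5] r 15.1 mean [ 561.1 -172.9  123.8] rgb [246.  72.  65.] px [145. 120.]
  cap [ 553.4 -277.5] r 16.2 mean [ 553.5 -265.5  134.1] rgb [29. 29. 26.] px [ 36. 144.]
  cap [ 599.8 -272.3] r 12.8 mean [ 599.6 -261.8  134.6] rgb [31. 30. 28.] px [ 64. 193.]
```

View pics/w3.png

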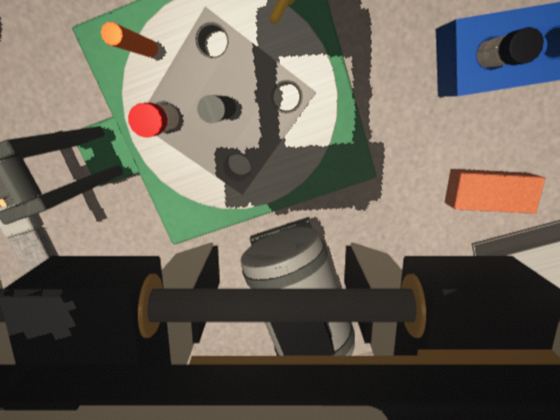

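The wrist view shows the red cap at (146,120), the hub at (210,108) and the knob at (113,34). The free sockets are at (212,40), (289,97) and (240,165). World positions: hub (569.3,-112.2), red tube (560.9,-173.5) and knob (490.4,-172.8). I turn the gripper to close tangentially and move over the red tube.

Call:
apply_moves --motion '[0.05,0.058,-0.118,0,0,0,6,0.05,0.058,-0.118,0,0,0,6,0.05,0.058,-0.118,0,0,0,6,0.05,0.058,-0.118,0,0,0,6,0.05,0.058,-0.118,0,0,0,6]'

```text
time_s: 3.0
tool_pos: [0.5599, -0.1695, 0.4654]
ee_rot: [[-0.684, 0.73, -0.0], [0.73, 0.684, 0.0], [0.0, 0.0, -1.0]]
force: [0.3, -0.1, 1.0]
grip_width: 0.0502
grasp_force: 0.0
```

Call:
apply_moves --motion '[0.05,0,0,0,0,0,6,0.05,0,0,0,0,0,6,0.05,0,0,0,0,0,6,0.05,0,0,0,0,0,6,0.05,0,0,0,0,0,6]'

```text
time_s: 3.42
tool_pos: [0.5623, -0.1673, 0.4647]
ee_rot: [[-0.234, 0.972, 0.0], [0.972, 0.234, 0.001], [0.001, 0.0, -1.0]]
force: [-0.1, -0.9, -0.5]
grip_width: 0.05
grasp_force: 0.0
```

Call:
apply_moves --motion '[0.05,0,0,0,0,0,4.2,0.05,0,0,0,0,0,4.2,0.05,0,0,0,0,0,4.2,0.05,0,0,0,0,0,4.2,0.05,0,0,0,0,0,4.2]'

```text
time_s: 3.83
tool_pos: [0.5621, -0.1685, 0.4647]
ee_rot: [[0.122, 0.993, 0.0], [0.993, -0.122, 0.001], [0.001, -0.0, -1.0]]
force: [-0.9, -1.1, -0.3]
grip_width: 0.05
grasp_force: 0.0
```

```bash
cat >> h.py <<'E'
def to(x,y,zg):
    "shift in tool axes to bring grasp point to world mm"
    s=robot.sense();p=s['tool_pos'];R=s['ee_rot'];g=p+R[:,2]*robot.tcp_to_grasp
    print('q',np.round(s['q'],2),'g',np.round(g*1000,1),'yaw',np.degrees(np.arctan2(R[1,1],R[0,1])).round(1),'tilt',np.degrees(np.arccos(-R[2,2])).round(2),'-> tool shift',np.round(R.T@(np.array([x,y,zg])/1000-g),4),'w',s['grip_width'],'f',s['grasp_force'])
E
python3 - <<'E'
from meas import *
to(560.9,-173.5,117)
# second measurement of red/hub/knob from fixed cameras
for n in('side','scene'):
    c=robot.capture(n);blobs(c,n,(.25,.4))
E
```

```text
q [-0.42  0.42  1.24  0.    1.48 -0.3 ] g [ 562.1 -168.4  305.5] yaw -7.0 tilt 0.03 -> tool shift [-0.0053 -0.0006  0.1885] w 0.05001997712111214 f 0.0
scene red [142, 124, 8, 7, 37] ctr [ 0.536 -0.343  0.319] lo [ 0.523 -0.349  0.313] hi [ 0.571 -0.327  0.328]
scene red [118, 132, 17, 15, 124] ctr [ 0.619 -0.34   0.318] lo [ 0.59  -0.348  0.312] hi [ 0.641 -0.337  0.323]
```

Call:
apply_moves --motion '[0.05,-0.0053,-0.0006,0.13,0,0,0,0.05,-0.0053,-0.0006,0.13,0,0,0,0.05,-0.0053,-0.0006,0.13,0,0,0,0.05,-0.0053,-0.0006,0.13,0,0,0,0.05,-0.0053,-0.0006,0.13,0,0,0]'

```text
time_s: 4.35
tool_pos: [0.5602, -0.1748, 0.3327]
ee_rot: [[0.128, 0.992, -0.005], [0.992, -0.128, 0.003], [0.002, -0.005, -1.0]]
force: [0.4, -0.2, 0.5]
grip_width: 0.0501
grasp_force: 0.0
```

Run:
```python
from meas import *
to(560.9,-173.5,117)
```

```text
q [-0.43  0.52  1.45  0.    1.18 -0.3 ] g [ 559.4 -174.4  173.5] yaw -7.4 tilt 0.33 -> tool shift [0.001  0.0017 0.0565] w 0.050100698366006495 f 0.0
```

Call:
apply_moves --motion '[0.05,0.0,0.0005,0.03,0,0,0,0.05,0.0,0.0005,0.0577,0,0,0,0.05,0.0,0.0005,0.0577,0,0,0,0.05,0.0,0.0005,0.0577,0,0,0,0.05,0.0,0.0005,0.0577,0,0,0]'

```text
time_s: 4.77
tool_pos: [0.5621, -0.1755, 0.2801]
ee_rot: [[0.13, 0.992, 0.004], [0.992, -0.13, -0.002], [-0.001, 0.005, -1.0]]
force: [0.6, -0.6, 0.4]
grip_width: 0.05
grasp_force: 0.0
```

Call:
apply_moves --motion '[0.015,0,0,0,0,0,0,0.015,0,0,0,0,0,0,0.015,0,0,0,0,0,0,0.015,0,0,0,0,0,0,0.015,0,0,0,0,0,0]' --squeeze 20

```text
time_s: 5.18
tool_pos: [0.5612, -0.1753, 0.278]
ee_rot: [[0.13, 0.991, 0.002], [0.991, -0.13, -0.001], [-0.0, 0.002, -1.0]]
force: [-0.7, 0.1, 5.4]
grip_width: 0.0296
grasp_force: 20.0
```

Run:
```python
from meas import *
to(605.8,224.5,247)
```

```text
q [-0.43  0.58  1.51  0.    1.05 -0.3 ] g [ 561.5 -175.4  118.8] yaw -7.5 tilt 0.1 -> tool shift [ 0.4022 -0.008  -0.1284] w 0.029595926503364386 f 20.00041902065277
```

Call:
apply_moves --motion '[0.015,0,0,-0.025,0,0,0,0.015,0,0,-0.06,0,0,0,0.015,0,0,-0.095,0,0,0,0.015,0,0,-0.13,0,0,0,0.015,0,0,-0.13,0,0,0]'

```text
time_s: 5.6
tool_pos: [0.5618, -0.1754, 0.4146]
ee_rot: [[0.13, 0.991, 0.012], [0.991, -0.13, -0.005], [-0.004, 0.012, -1.0]]
force: [1.5, -0.3, -0.2]
grip_width: 0.0295
grasp_force: 20.0
```

Call:
apply_moves --motion '[0.015,0.03,-0.0,0,0,0,0,0.015,0.065,-0.0,0,0,0,0,0.015,0.1,-0.0,0,0,0,0,0.015,0.135,-0.0,0,0,0,0,0.015,0.17,-0.0,0,0,0,0]'

```text
time_s: 6.02
tool_pos: [0.5831, -0.0052, 0.4067]
ee_rot: [[0.131, 0.991, -0.0], [0.991, -0.131, 0.0], [0.0, -0.0, -1.0]]
force: [1.1, -0.1, -0.9]
grip_width: 0.0292
grasp_force: 20.0
```

Call:
apply_moves --motion '[0.015,0.035,-0.0,0,0,0,0,0.015,0.07,-0.0,0,0,0,0,0.015,0.105,-0.0,0,0,0,0,0.015,0.14,-0.0,0,0,0,0,0.015,0.17,-0.0,0,0,0,0]'

```text
time_s: 6.43
tool_pos: [0.6052, 0.1642, 0.4066]
ee_rot: [[0.13, 0.992, -0.001], [0.992, -0.13, 0.0], [0.0, -0.001, -1.0]]
force: [0.8, -0.8, -0.4]
grip_width: 0.0297
grasp_force: 20.0
```

Run:
```python
from meas import *
to(605.8,222.6,160)
for n in('side','scene'):
    c=robot.capture(n);racks(c);caps(c,.098,.112,(.3,.75,.05,.4))
    c['color'];hsv=cv2.cvtColor(c['color'],cv2.COLOR_RGB2HSV);P=pts(c)
    m=((hsv[:,:,0]<5)|(hsv[:,:,0]>174))&(hsv[:,:,1]>150)&(hsv[:,:,2]>50)&(P[:,:,1]>0)&(P[:,:,2]>.15)
    if m.sum(): q=P[m];print(n,'held red',m.sum(),q.min(0).round(4),q.max(0).round(4))
```

```text
q [0.14 0.53 1.21 0.   1.39 0.27] g [605.1 164.3 247.4] yaw -7.4 tilt 0.04 -> tool shift [ 0.0579 -0.0068  0.0874] w 0.02965353612764395 f 19.999167323112488
ready ctr [475.4 204.3] size [204.8  75.1] axis [0.114 0.993] deg -6.6 z 0.0495
  hole -65 [468.  139.7]
  hole 0 [475.4 204.3]
  hole 65 [482.9 268.9]
rinse ctr [606.2 225. ] size [202.4  77.1] axis [0.131 0.991] deg -7.6 z 0.0494
  hole -65 [597.7 160.5]
  hole 0 [606.2 225. ]
  hole 65 [614.8 289.4]
  cap [596.9 160.8] r 17.0 mean [596.7 163.6 103.7] rgb [50.  46.5 44.5] px [251. 251.]
  cap [468.1 140.7] r 17.2 mean [467.5 143.1 103.4] rgb [61. 99. 60.] px [299. 250.]
  cap [475.6 203.9] r 16.6 mean [475.  207.2 103.7] rgb [63.  98.5 60. ] px [293. 264.]
side held red 66 [0.3645 0.163  0.2386] [0.6171 1.022  0.7559]
ready ctr [482.1 251.5] size [297.3  80.5] axis [0.111 0.994] deg -6.4 z 0.0495
  hole -65 [474.9 186.9]
  hole 0 [482.1 251.5]
  hole 65 [489.3 316.1]
rinse ctr [607.9 223.2] size [200.4  80.5] axis [0.139 0.99 ] deg -8.0 z 0.0496
  hole -65 [598.8 158.9]
  hole 0 [607.9 223.2]
  hole 65 [616.9 287.6]
  cap [471.1 139. ] r 14.8 mean [473.4 137.9 103.6] rgb [55. 83. 50.] px [344. 215.]
  cap [477.1 205.1] r 16.4 mean [481.1 203.4 103.5] rgb [53. 82. 47.] px [370. 220.]
  cap [600.6 158.6] r 15.1 mean [602.9 159.2 103.5] rgb [51. 46. 40.] px [347. 246.]
scene held red 64 [-0.5933  0.1806  0.2415] [1.3111 0.4723 0.6215]
```

Call:
apply_moves --motion '[0.015,0.03,-0.0068,0,0,0,0,0.015,0.0579,-0.0068,0,0,0,0,0.015,0.0579,-0.0068,0.03,0,0,0,0.015,0.0579,-0.0068,0.065,0,0,0,0.015,0.0579,-0.0068,0.095,0,0,0]'

```text
time_s: 6.95
tool_pos: [0.6058, 0.2201, 0.3103]
ee_rot: [[0.13, 0.992, -0.0], [0.992, -0.13, -0.0], [-0.0, -0.0, -1.0]]
force: [-0.9, -0.1, -1.7]
grip_width: 0.0296
grasp_force: 20.0
```

Call:
apply_moves --motion '[0.015,0,0,0,0,0,0,0.015,0,0,0,0,0,0]'

```text
time_s: 7.12
tool_pos: [0.606, 0.2196, 0.3108]
ee_rot: [[0.131, 0.991, -0.004], [0.991, -0.131, -0.001], [-0.001, -0.004, -1.0]]
force: [0.2, 0.6, 0.1]
grip_width: 0.0294
grasp_force: 20.0
```

Run:
```python
from meas import *
to(605.8,222.6,99)
c=robot.capture('wrist');save(c,'w4');racks(c)
a=robot.capture('side');b=robot.capture('scene')
im=np.hstack([cv2.resize(a['color'][200:330,190:320],(400,400)),cv2.resize(b['color'][180:310,310:440],(400,400))])
cv2.imwrite('pics/c4.png',im[:,:,::-1])
```

```text
q [ 0.23  0.64  1.29 -0.    1.21  0.36] g [605.4 219.5 151.6] yaw -7.5 tilt 0.23 -> tool shift [0.0033 0.0002 0.0526] w 0.02940103199422918 f 19.999911189079285
ready ctr [475.  211.6] size [184.9  75.3] axis [0.119 0.993] deg -6.8 z 0.0491
  hole -65 [467.2 147. ]
  hole 0 [475.  211.6]
  hole 65 [482.7 276.1]
rinse ctr [605.4 224.2] size [200.3  74.3] axis [0.139 0.99 ] deg -8.0 z 0.0491
  hole -65 [596.3 159.8]
  hole 0 [605.4 224.2]
  hole 65 [614.4 288.6]
```

View pics/w4.png

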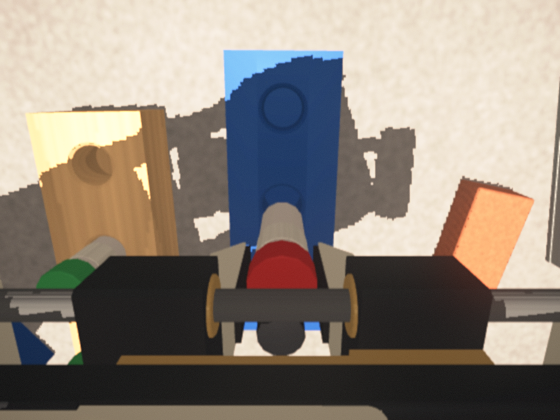

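View pics/c4.png

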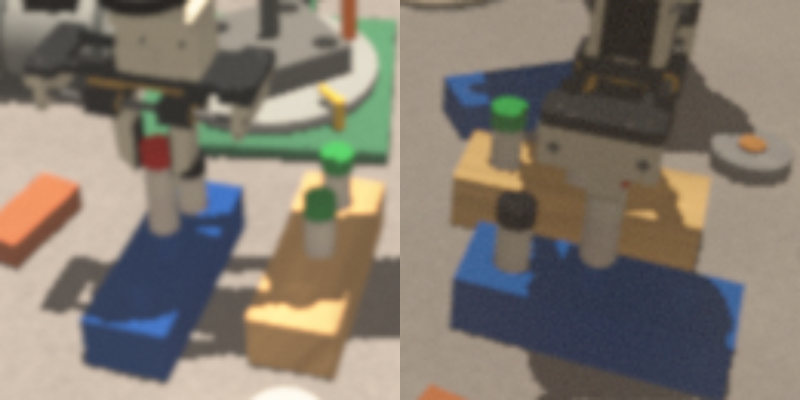

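The wrist view shows the tube held upright, its red cap at (281,270), just short of the middle hole at (281,200). I check the cap position by depth before inserting.

```bash
cat >> meas.py <<'E'
def held(c,col):
    "cap top centre from upper-face points, mm"
    P=pts(c);hsv=cv2.cvtColor(c['color'],cv2.COLOR_RGB2HSV);H,S=hsv[:,:,0],hsv[:,:,1]
    m=(((H<6)|(H>173)) if col=='red' else ((H>45)&(H<85)))&(S>110)&(c['depth']>0)
    m[:,:215]=0;m[:,350:]=0
    q=P[m]*1000;g=robot.sense();gp=(g['tool_pos']+g['ee_rot'][:,2]*robot.tcp_to_grasp)*1000
    q=q[np.linalg.norm(q[:,:2]-gp[:2],axis=1)<40]
    zt=np.percentile(q[:,2],95);t=q[abs(q[:,2]-zt)<3]
    ctr,r=cv2.minEnclosingCircle(t[:,:2].astype(np.float32));print('held n',len(q),'top z',zt.round(1),'circle',np.round(ctr,1),round(r,1),'xr',t[:,0].min().round(1),t[:,0].max().round(1),'yr',t[:,1].min().round(1),t[:,1].max().round(1))
    # white body silhouette edges beneath the cap
    w=(S<70)&(c['depth']>0)&(np.linalg.norm(P[:,:,:2]*1000-gp[:2],axis=2)<24)&(P[:,:,2]*1000>gp[2]-82)&(P[:,:,2]*1000<gp[2]-35)
    b=P[w]*1000
    if len(b)>50:
        A=np.c_[2*b[:,:2],np.ones(len(b))];sol=np.linalg.lstsq(A,(b[:,:2]**2).sum(1),rcond=None)[0]
        print('body circle',sol[:2].round(1),'r',np.sqrt(sol[2]+sol[:2]@sol[:2]).round(1),'x mid',((b[:,0].min()+b[:,0].max())/2).round(1),'y max',np.percentile(b[:,1],99).round(1),'zlow',b[:,2].min().round(1))
    print('g',gp.round(1))
E
python3 - <<'E'
from meas import *
c=robot.capture('wrist');held(c,'red')
E
```

```text
held n 2849 top z 161.3 circle [607.8 223.1] 14.8 xr 592.9 622.6 yr 219.2 236.5
body circle [607.7 221.2] r 12.8 x mid 608.0 y max 234.4 zlow 74.3
g [607.5 220.2 155.5]
```

Run:
```python
from meas import *
for i in range(3):
    c=robot.capture('wrist');held(c,'red');racks(c)
```

```text
held n 2852 top z 161.4 circle [607.7 223.5] 14.9 xr 592.9 622.4 yr 219.1 236.5
body circle [607.6 221.3] r 12.7 x mid 607.9 y max 234.5 zlow 74.7
g [607.3 220.2 155.3]
ready ctr [475.  211.7] size [184.8  75.6] axis [0.115 0.993] deg -6.6 z 0.0491
  hole -65 [467.5 147.1]
  hole 0 [475.  211.7]
  hole 65 [482.5 276.2]
rinse ctr [605.3 224.1] size [200.4  74.3] axis [0.139 0.99 ] deg -8.0 z 0.0491
  hole -65 [596.3 159.8]
  hole 0 [605.3 224.1]
  hole 65 [614.4 288.5]
held n 2842 top z 161.1 circle [607.4 223.5] 14.9 xr 592.6 622.3 yr 219.5 236.8
body circle [607.4 221.3] r 12.8 x mid 607.6 y max 234.6 zlow 74.3
g [607.1 220.2 154.9]
ready ctr [475.1 212.1] size [183.9  75.5] axis [0.118 0.993] deg -6.8 z 0.0491
  hole -65 [467.4 147.6]
  hole 0 [475.1 212.1]
  hole 65 [482.8 276.6]
rinse ctr [605.3 224.1] size [200.3  74.4] axis [0.139 0.99 ] deg -8.0 z 0.0491
  hole -65 [596.3 159.7]
  hole 0 [605.3 224.1]
  hole 65 [614.3 288.5]
held n 2853 top z 160.7 circle [607.2 223.6] 14.9 xr 592.3 621.9 yr 219.5 236.6
body circle [607.1 221.3] r 12.8 x mid 607.3 y max 234.5 zlow 73.7
g [606.8 220.2 154.5]
ready ctr [475.  211.7] size [184.7  75.9] axis [0.116 0.993] deg -6.7 z 0.0491
  hole -65 [467.4 147.1]
  hole 0 [475.  211.7]
  hole 65 [482.5 276.2]
rinse ctr [605.4 223.8] size [201.   74.3] axis [0.138 0.99 ] deg -7.9 z 0.0491
  hole -65 [596.4 159.4]
  hole 0 [605.4 223.8]
  hole 65 [614.3 288.2]
```

Call:
apply_moves --motion '[0.015,0,0,0,0,0,0,0.015,0,0,0,0,0,0,0.015,0,0,0,0,0,0,0.015,0,0,0,0,0,0,0.015,0,0,0,0,0,0]'

```text
time_s: 7.88
tool_pos: [0.6062, 0.2202, 0.312]
ee_rot: [[0.13, 0.991, -0.0], [0.991, -0.13, 0.0], [0.0, -0.0, -1.0]]
force: [1.5, 0.7, -0.0]
grip_width: 0.0293
grasp_force: 20.0
```

Run:
```python
from meas import *
c=robot.capture('wrist');held(c,'red');to(605.2,222.6,99)
```

```text
held n 2853 top z 158.6 circle [606.2 223.3] 14.8 xr 591.4 621.0 yr 219.6 236.6
body circle [606.  221.3] r 12.8 x mid 606.3 y max 234.6 zlow 71.9
g [606.1 220.2 152.8]
q [0.23 0.64 1.29 0.   1.21 0.36] g [606.1 220.2 152.8] yaw -7.5 tilt 0.01 -> tool shift [ 0.0022 -0.0012  0.0538] w 0.029133410154324416 f 20.00003457069397
```

Call:
apply_moves --motion '[0.015,0.0026,-0.0009,0,0,0,0,0.015,0.0026,-0.0009,0,0,0,0,0.015,0.0026,-0.0009,0.01,0,0,0,0.015,0.0026,-0.0009,0.018,0,0,0,0.015,0.0026,-0.0009,0.026,0,0,0]'

```text
time_s: 8.35
tool_pos: [0.6054, 0.2228, 0.2847]
ee_rot: [[0.13, 0.991, -0.001], [0.991, -0.13, -0.0], [-0.0, -0.001, -1.0]]
force: [-0.7, -0.0, -0.5]
grip_width: 0.0291
grasp_force: 20.0
```

Call:
apply_moves --motion '[0.015,0,0,0.004,0,0,0,0.015,0,0,0.008,0,0,0,0.015,0,0,0.012,0,0,0,0.015,0,0,0.012,0,0,0,0.015,0,0,0.012,0,0,0]'

```text
time_s: 8.77
tool_pos: [0.6056, 0.2229, 0.2739]
ee_rot: [[0.13, 0.991, -0.0], [0.991, -0.13, 0.0], [-0.0, -0.0, -1.0]]
force: [-0.4, -1.1, -0.9]
grip_width: 0.0293
grasp_force: 20.0
```

Run:
```python
from meas import *
c=robot.capture('wrist');held(c,'red');to(605.2,222.6,99);racks(c);print(robot.sense()['force'])
```

```text
held n 2843 top z 120.5 circle [605.7 225.7] 14.8 xr 590.9 620.5 yr 222.2 239.1
body circle [605.1 220.9] r 15.5 x mid 604.6 y max 237.6 zlow 35.5
g [605.8 222.9 115.1]
q [0.23 0.68 1.33 0.   1.13 0.36] g [605.8 222.9 115.1] yaw -7.5 tilt 0.03 -> tool shift [-0.0004 -0.0005  0.0161] w 0.029245590351704216 f 19.99998539686203
ready ctr [476.2 223.2] size [161.6  76. ] axis [0.115 0.993] deg -6.6 z 0.0491
  hole -65 [468.7 158.6]
  hole 0 [476.2 223.2]
  hole 65 [483.7 287.7]
rinse ctr [606.1 229. ] size [190.5  74.4] axis [0.138 0.99 ] deg -7.9 z 0.0491
  hole -65 [597.2 164.6]
  hole 0 [606.1 229. ]
  hole 65 [615.1 293.4]
[-0.22932689 -1.09153929 -0.39746726]
```

Call:
apply_moves --motion '[0.015,0,0,0.006,0,0,0,0.015,0,0,0.012,0,0,0,0.015,0,0,0.016,0,0,0,0.015,0,0,0.016,0,0,0,0.015,0,0,0.016,0,0,0]'

```text
time_s: 9.23
tool_pos: [0.6057, 0.2229, 0.2579]
ee_rot: [[0.13, 0.991, 0.0], [0.991, -0.13, 0.0], [0.0, 0.0, -1.0]]
force: [1.0, -0.3, 0.8]
grip_width: 0.0293
grasp_force: 20.0
```

Call:
apply_moves --motion '[0.05,0,0,0,0,0,0,0.05,0,0,0,0,0,0,0.05,0,0,0,0,0,0,0.05,0,0,0,0,0,0,0.05,0,0,0,0,0,0]'

```text
time_s: 9.65
tool_pos: [0.6056, 0.2229, 0.2579]
ee_rot: [[0.13, 0.991, -0.0], [0.991, -0.13, 0.0], [0.0, -0.0, -1.0]]
force: [0.1, 0.6, -0.9]
grip_width: 0.0497
grasp_force: 0.0
```

Call:
apply_moves --motion '[0.05,0,0,-0.03,0,0,0,0.05,0,0,-0.07,0,0,0,0.05,0,0,-0.11,0,0,0,0.05,0,0,-0.11,0,0,0,0.05,0,0,-0.11,0,0,0]'

```text
time_s: 10.07
tool_pos: [0.6059, 0.223, 0.3712]
ee_rot: [[0.13, 0.991, 0.006], [0.991, -0.13, 0.002], [0.002, 0.006, -1.0]]
force: [-0.2, 0.5, -0.6]
grip_width: 0.05
grasp_force: 0.0
```

Run:
```python
from meas import *
to(474.6,204.3,97)
for n in('side','scene'):
    c=robot.capture(n);racks(c);caps(c,.095,.14,(.3,.75,.05,.4))
```

```text
q [0.23 0.59 1.21 0.   1.33 0.36] g [606.9 223.3 212. ] yaw -7.5 tilt 0.37 -> tool shift [-0.0363 -0.1294  0.1142] w 0.049978277981831146 f 0.0
ready ctr [475.4 204.8] size [204.5  74.8] axis [0.116 0.993] deg -6.7 z 0.0495
  hole -65 [467.8 140.3]
  hole 0 [475.4 204.8]
  hole 65 [482.9 269.4]
rinse ctr [606.4 224. ] size [204.1  76.3] axis [0.134 0.991] deg -7.7 z 0.0495
  hole -65 [597.7 159.6]
  hole 0 [606.4 224. ]
  hole 65 [615.2 288.4]
  cap [597.9 160.3] r 15.8 mean [596.3 163.6 102.8] rgb [61.  58.  56.5] px [251. 251.]
  cap [467.2 140.9] r 15.5 mean [467.5 143.5 102.8] rgb [ 92. 196. 104.] px [299. 250.]
  cap [605.9 225.4] r 15.9 mean [605.6 228.1 103. ] rgb [124.   49.5  45. ] px [242. 265.]
  cap [475.2 206. ] r 15.5 mean [475.  208.2 103.3] rgb [ 62.5 100.   60. ] px [293. 264.]
ready ctr [483.  251.8] size [298.1  80.2] axis [0.116 0.993] deg -6.6 z 0.0495
  hole -65 [475.5 187.3]
  hole 0 [483.  251.8]
  hole 65 [490.5 316.4]
rinse ctr [608.5 223.3] size [200.3  79.5] axis [0.132 0.991] deg -7.6 z 0.0496
  hole -65 [600.  158.8]
  hole 0 [608.5 223.3]
  hole 65 [617.1 287.7]
  cap [470.1 139.8] r 15.7 mean [474.1 139.1 102.6] rgb [ 68.  139.   72.5] px [345. 216.]
  cap [480.5 201.9] r 14.9 mean [482.4 200.4 102.6] rgb [55. 83. 49.] px [369. 221.]
  cap [600.1 159.3] r 15.1 mean [603.1 159.3 102.9] rgb [62. 55. 49.] px [347. 247.]
  cap [610.1 224.2] r 15.7 mean [612.4 223.1 103. ] rgb [107.  45.  38.] px [376. 253.]
```

The red tube is seated: its cap top is level with the black one. Next is the green tube at (474.6,204.3).

Call:
apply_moves --motion '[0.05,-0.0365,-0.1294,0,0,0,0,0.05,-0.0365,-0.1294,0,0,0,0,0.05,-0.0365,-0.1294,0,0,0,0,0.05,-0.0365,-0.1294,0.03,0,0,0,0.05,-0.0365,-0.1294,0.06,0,0,0]'

```text
time_s: 10.58
tool_pos: [0.4696, 0.2034, 0.3078]
ee_rot: [[0.129, 0.992, -0.0], [0.992, -0.129, 0.0], [0.0, -0.0, -1.0]]
force: [-0.6, 0.1, -0.3]
grip_width: 0.0498
grasp_force: 0.0
```

Call:
apply_moves --motion '[0.05,0,0,0,0,0,0,0.05,0,0,0,0,0,0,0.05,0,0,0,0,0,0,0.05,0,0,0,0,0,0]'

```text
time_s: 10.92
tool_pos: [0.4735, 0.2037, 0.309]
ee_rot: [[0.131, 0.991, 0.002], [0.991, -0.131, 0.001], [0.001, 0.002, -1.0]]
force: [0.6, 0.0, 0.7]
grip_width: 0.05
grasp_force: 0.0
```

Run:
```python
from meas import *
to(474.6,204.3,97)
c=robot.capture('wrist');caps(c,.095,.112,(.3,.75,.05,.4))
```

```text
q [0.26 0.42 1.69 0.   1.03 0.39] g [473.8 203.8 149.8] yaw -7.5 tilt 0.11 -> tool shift [0.0006 0.0006 0.0528] w 0.049952153613277546 f 0.0
  cap [605.1 224. ] r 15.4 mean [603.  225.2 103.2] rgb [253.  78.  74.] px [523. 175.]
  cap [474.4 204.4] r 15.2 mean [474.4 205.8 103.6] rgb [ 58. 101.  52.] px [283. 240.]
  cap [602.9 168.1] r 10.2 mean [602.7 170.7 102.6] rgb [49. 45. 45.] px [516. 269.]
  cap [466.7 140.2] r 14.9 mean [467.1 143.2 103.6] rgb [112. 231. 124.] px [284. 339.]
```

Call:
apply_moves --motion '[0.05,0.0006,0,0.03,0,0,0,0.05,0.0006,0,0.0525,0,0,0,0.05,0.0006,0,0.0525,0,0,0,0.05,0.0006,0,0.0525,0,0,0,0.05,0.0006,0,0.0525,0,0,0]'

```text
time_s: 11.38
tool_pos: [0.4734, 0.2043, 0.257]
ee_rot: [[0.13, 0.991, 0.002], [0.991, -0.13, 0.001], [0.001, 0.002, -1.0]]
force: [0.7, 0.3, 0.9]
grip_width: 0.05
grasp_force: 0.0
```

Call:
apply_moves --motion '[0.015,0,0,0,0,0,0,0.015,0,0,0,0,0,0,0.015,0,0,0,0,0,0,0.015,0,0,0,0,0,0,0.015,0,0,0,0,0,0]' --squeeze 20

```text
time_s: 11.8
tool_pos: [0.4729, 0.2042, 0.2562]
ee_rot: [[0.13, 0.991, 0.002], [0.991, -0.13, 0.0], [0.001, 0.001, -1.0]]
force: [0.5, -0.0, 3.6]
grip_width: 0.0296
grasp_force: 20.0
```

Call:
apply_moves --motion '[0.015,0,0,-0.025,0,0,0,0.015,0,0,-0.06,0,0,0,0.015,0,0,-0.095,0,0,0,0.015,0,0,-0.12,0,0,0,0.015,0,0,-0.12,0,0,0]'

```text
time_s: 12.22
tool_pos: [0.4735, 0.2045, 0.381]
ee_rot: [[0.13, 0.991, 0.01], [0.991, -0.13, 0.003], [0.004, 0.009, -1.0]]
force: [0.5, 0.7, -0.1]
grip_width: 0.0293
grasp_force: 20.0
```

Run:
```python
from meas import *
to(577.7,-50.9,217)
```

```text
q [0.26 0.34 1.59 0.   1.2  0.39] g [475.  204.9 221.8] yaw -7.5 tilt 0.57 -> tool shift [-0.2402  0.1351  0.0051] w 0.029316284789013637 f 19.999867379665375
```

Call:
apply_moves --motion '[0.015,-0.03,0.017,0,0,0,0,0.015,-0.06,0.034,0,0,0,0,0.015,-0.095,0.053,0,0,0,0,0.015,-0.12,0.0675,0,0,0,0,0.015,-0.15,0.084,0,0,0,0]'

```text
time_s: 12.63
tool_pos: [0.5364, 0.0433, 0.3748]
ee_rot: [[0.13, 0.991, -0.001], [0.991, -0.13, 0.001], [0.0, -0.001, -1.0]]
force: [-0.2, -0.4, -1.0]
grip_width: 0.0295
grasp_force: 20.0
```

Call:
apply_moves --motion '[0.015,-0.03,0.017,0,0,0,0,0.015,-0.06,0.034,0,0,0,0,0.015,-0.09,0.051,0,0,0,0,0.015,-0.09,0.051,0,0,0,0,0.015,-0.09,0.051,0,0,0,0]'

```text
time_s: 13.05
tool_pos: [0.5753, -0.053, 0.3742]
ee_rot: [[0.133, 0.991, -0.002], [0.991, -0.133, 0.001], [0.0, -0.002, -1.0]]
force: [-0.5, -0.4, -0.5]
grip_width: 0.0297
grasp_force: 20.0
```

Call:
apply_moves --motion '[0.015,0,0,0.03,0,0,0,0.015,0,0,0.05,0,0,0,0.015,0,0,0.05,0,0,0,0.015,0,0,0.05,0,0,0,0.015,0,0,0.05,0,0,0]'

```text
time_s: 13.47
tool_pos: [0.5754, -0.0506, 0.3266]
ee_rot: [[0.129, 0.992, 0.001], [0.992, -0.129, -0.0], [0.0, 0.001, -1.0]]
force: [0.3, -0.2, -1.1]
grip_width: 0.0291
grasp_force: 20.0
```

Run:
```python
from meas import *
c=robot.capture('wrist');held(c,'green');save(c,'w5');np.savez('w5.npz',**c);to(577.7,-50.9,117);caps(c,.135,.15,(.35,.75,-.35,.05))
```

```text
held n 2385 top z 175.2 circle [575.2 -50.1] 15.0 xr 561.3 589.7 yr -64.7 -35.6
body circle [576.3 -50.6] r 12.7 x mid 576.3 y max -37.4 zlow 87.2
g [575.9 -50.8 167.8]
q [-0.22  0.51  1.49  0.    1.14 -0.09] g [575.9 -50.8 167.8] yaw -7.4 tilt 0.14 -> tool shift [0.0002 0.0017 0.0508] w 0.029215163202169454 f 19.99993532896042
  cap [576.1 -47.4] r 12.9 mean [577.3 -39.8 143. ] rgb [152. 138. 118.] px [283. 240.]
  cap [ 569.6 -109.3] r 10.5 mean [ 570.3 -103.4  140.3] rgb [56. 55. 50.] px [285. 349.]
```

View pics/w5.png

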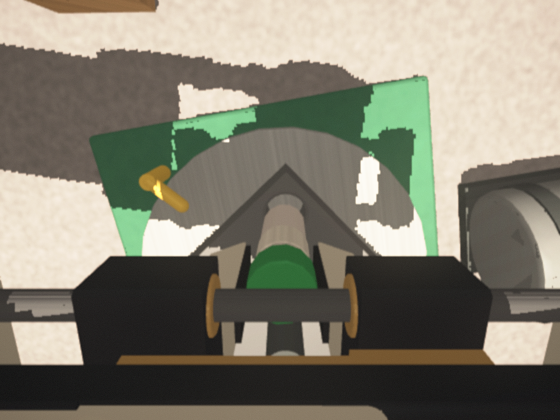

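The wrist view shows the green tube over the drum, with the block corner at (285,165); the tube hides the socket. I check the socket centre using the earlier unobstructed view.

Run:
```python
from meas import *
c=dict(np.load('w3.npz'));P=pts(c)
m=((P[:,:,2]>.064)&(P[:,:,2]<.076)&(c['depth']>0)&(P[:,:,0]>.46)&(P[:,:,0]<.68)&(P[:,:,1]>-.22)&(P[:,:,1]<0)).astype(np.uint8)
print('top z',np.median(P[:,:,2][m>0]))
cs,h=cv2.findContours(m,cv2.RETR_CCOMP,cv2.CHAIN_APPROX_NONE)
for k,hh in zip(cs,h[0]):
    if hh[3]>=0 and cv2.contourArea(k)>100:
        (u,v),ax,_=cv2.fitEllipse(k);print((round(u),round(v)),np.round(ax),ray(c,u,v,.070).round(4))
```

```text
top z 0.0691198849657037
(237, 167) [26. 27.] [ 0.6303 -0.1197  0.07  ]
(215, 108) [29. 40.] [ 0.5678 -0.1218  0.07  ]
(286, 97) [29. 30.] [ 0.5775 -0.0507  0.07  ]
(212, 41) [30. 32.] [ 0.5085 -0.1035  0.07  ]
```

Call:
apply_moves --motion '[0.015,0.0002,0.0014,0,0,0,0,0.015,0.0002,0.0014,0.008,0,0,0,0.015,0.0002,0.0014,0.014,0,0,0,0.015,0.0002,0.0014,0.02,0,0,0,0.015,0.0002,0.0014,0.026,0,0,0]'

```text
time_s: 13.93
tool_pos: [0.5765, -0.0514, 0.2987]
ee_rot: [[0.13, 0.991, -0.001], [0.991, -0.13, 0.0], [0.0, -0.001, -1.0]]
force: [-0.8, -0.7, -1.5]
grip_width: 0.0293
grasp_force: 20.0
```

Call:
apply_moves --motion '[0.015,0,0,0.003,0,0,0,0.015,0,0,0.006,0,0,0,0.015,0,0,0.006,0,0,0,0.015,0,0,0.006,0,0,0,0.015,0,0,0.006,0,0,0]'

```text
time_s: 14.35
tool_pos: [0.5767, -0.0514, 0.2937]
ee_rot: [[0.13, 0.991, 0.0], [0.991, -0.13, -0.0], [-0.0, 0.0, -1.0]]
force: [0.3, 0.1, -1.3]
grip_width: 0.0295
grasp_force: 20.0
```

Run:
```python
from meas import *
c=robot.capture('wrist');held(c,'green');to(577.5,-50.7,117);print(robot.sense()['force'])
```

```text
held n 2393 top z 142.2 circle [576.5 -50.7] 14.8 xr 562.9 590.9 yr -65.2 -36.3
body circle [577.  -51.6] r 18.2 x mid 576.7 y max -28.4 zlow 52.7
g [576.8 -51.4 134.6]
q [-0.22  0.54  1.52  0.    1.07 -0.09] g [576.8 -51.4 134.6] yaw -7.5 tilt 0.03 -> tool shift [0.0008 0.0006 0.0176] w 0.02920381941918757 f 19.99987542629242
[-0.50360342  0.3542394  -0.99993399]
```

Inside the hole with no force. I push it home, release and retreat.

Call:
apply_moves --motion '[0.015,0.0003,0.0005,0.006,0,0,0,0.015,0.0003,0.0005,0.012,0,0,0,0.015,0.0003,0.0005,0.0175,0,0,0,0.015,0.0003,0.0005,0.0175,0,0,0,0.015,0.0003,0.0005,0.0175,0,0,0]'

```text
time_s: 14.82
tool_pos: [0.5772, -0.0511, 0.2756]
ee_rot: [[0.13, 0.991, 0.0], [0.991, -0.13, 0.0], [0.0, 0.0, -1.0]]
force: [0.7, -0.2, -0.2]
grip_width: 0.0292
grasp_force: 20.0
```

Call:
apply_moves --motion '[0.05,0,0,0,0,0,0,0.05,0,0,0,0,0,0,0.05,0,0,0,0,0,0,0.05,0,0,0,0,0,0,0.05,0,0,0,0,0,0]'

```text
time_s: 15.23
tool_pos: [0.5771, -0.0511, 0.2759]
ee_rot: [[0.13, 0.991, -0.0], [0.991, -0.13, 0.0], [0.0, -0.0, -1.0]]
force: [0.8, -1.0, 0.8]
grip_width: 0.0495
grasp_force: 0.0
```

Call:
apply_moves --motion '[0.05,0,0,-0.03,0,0,0,0.05,0,0,-0.065,0,0,0,0.05,0,0,-0.095,0,0,0,0.05,0,0,-0.095,0,0,0,0.05,0,0,-0.095,0,0,0]'

```text
time_s: 15.65
tool_pos: [0.5773, -0.0511, 0.3729]
ee_rot: [[0.13, 0.991, 0.004], [0.991, -0.13, -0.001], [-0.0, 0.004, -1.0]]
force: [-0.4, 0.5, -0.7]
grip_width: 0.0498
grasp_force: 0.0
```

Run:
```python
from meas import *
to(467,140.1,212)
for n in('side','scene'):
    c=robot.capture(n);racks(c);caps(c,.095,.14,(.3,.75,-.2,.4))
```

```text
q [-0.22  0.47  1.42  0.    1.25 -0.09] g [578.  -51.3 213.7] yaw -7.5 tilt 0.25 -> tool shift [ 0.1753 -0.135   0.0011] w 0.049818503054057446 f 0.0
ready ctr [474.1 204.3] size [204.1  75. ] axis [0.111 0.994] deg -6.4 z 0.0495
  hole -65 [466.9 139.7]
  hole 0 [474.1 204.3]
  hole 65 [481.3 268.9]
rinse ctr [606.1 224.6] size [204.8  75.7] axis [0.139 0.99 ] deg -8.0 z 0.0495
  hole -65 [597.1 160.3]
  hole 0 [606.1 224.6]
  hole 65 [615.2 289. ]
  cap [ 490.  -171.5] r 12.2 mean [ 489.3 -166.7  113.4] rgb [161.  111.5  72.5] px [303. 192.]
  cap [571.2 -76.5] r 44.3 mean [573.5 -69.4 115.8] rgb [70. 95. 64.] px [273. 205.]
  cap [740.3 -99.7] r 31.4 mean [738.7 -94.1 103.8] rgb [167.5 160.  147. ] px [226. 201.]
  cap [595.8 161. ] r 15.9 mean [596.2 163.7 102.9] rgb [62. 58. 56.] px [251. 251.]
  cap [466.9 140.4] r 16.2 mean [466.3 143.7 102.9] rgb [ 90. 182.  99.] px [299. 250.]
  cap [607.5 225.4] r 16.6 mean [605.6 227.9 102.8] rgb [235.  73.  66.] px [242. 265.]
ready ctr [482.5 251.9] size [297.6  79.2] axis [0.123 0.992] deg -7.1 z 0.0493
  hole -65 [474.6 187.4]
  hole 0 [482.5 251.9]
  hole 65 [490.5 316.4]
rinse ctr [608.1 223.4] size [200.7  79.9] axis [0.145 0.989] deg -8.3 z 0.0496
  hole -65 [598.7 159. ]
  hole 0 [608.1 223.4]
  hole 65 [617.5 287.7]
  cap [ 493.9 -173.6] r 10.0 mean [ 496.4 -171.3  113.1] rgb [131.   83.   47.5] px [226. 202.]
  cap [ 573.4 -111.8] r 11.3 mean [ 579.  -110.   118.2] rgb [68. 65. 57.] px [237. 219.]
  cap [470.  138.1] r 15.1 mean [473.4 139.2 102.7] rgb [ 71.  147.5  73. ] px [345. 216.]
  cap [581.2 -50.9] r 16.0 mean [586.5 -49.7 115.2] rgb [64.  89.  56.5] px [260. 226.]
  cap [600.1 160.5] r 15.9 mean [603.8 159.2 102.9] rgb [65. 55. 50.] px [347. 247.]
  cap [609.4 224. ] r 15.5 mean [612.5 223.3 103. ] rgb [190.5  58.   48. ] px [376. 253.]
  cap [ 743.3 -101.6] r 34.7 mean [741.5 -95.5 105.7] rgb [141.  135.  120.5] px [217. 266.]
```

Now green A at (467,140.1).

Call:
apply_moves --motion '[0.05,0.087,-0.067,0,0,0,0,0.05,0.087,-0.067,0,0,0,0,0.05,0.087,-0.067,0,0,0,0,0.05,0.1753,-0.135,0,0,0,0,0.05,0.1753,-0.135,0,0,0,0]'

```text
time_s: 16.17
tool_pos: [0.479, 0.1168, 0.3693]
ee_rot: [[0.132, 0.991, -0.003], [0.991, -0.132, -0.0], [-0.001, -0.003, -1.0]]
force: [-0.1, 0.5, -0.0]
grip_width: 0.0499
grasp_force: 0.0
```

Run:
```python
from meas import *
to(467,140.1,150)
```

```text
q [0.08 0.32 1.66 0.   1.16 0.22] g [478.5 116.8 210.1] yaw -7.6 tilt 0.19 -> tool shift [ 0.0216 -0.0143  0.0601] w 0.04994565225425853 f 0.0
```

Call:
apply_moves --motion '[0.05,0.0216,-0.014,0.0,0,0,0,0.05,0.0216,-0.014,0.03,0,0,0,0.05,0.0216,-0.014,0.06,0,0,0,0.05,0.0216,-0.014,0.06,0,0,0,0.05,0.0216,-0.014,0.06,0,0,0]'

```text
time_s: 16.58
tool_pos: [0.4686, 0.1392, 0.3093]
ee_rot: [[0.13, 0.991, -0.006], [0.991, -0.13, -0.001], [-0.001, -0.006, -1.0]]
force: [-0.6, 0.9, 0.4]
grip_width: 0.0503
grasp_force: 0.0
```

Call:
apply_moves --motion '[0.05,0,0,0,0,0,0,0.05,0,0,0,0,0,0,0.05,0,0,0,0,0,0]'

```text
time_s: 16.83
tool_pos: [0.4697, 0.139, 0.3122]
ee_rot: [[0.131, 0.991, 0.002], [0.991, -0.131, 0.0], [0.001, 0.002, -1.0]]
force: [0.2, -0.1, 0.8]
grip_width: 0.05
grasp_force: 0.0
```

Run:
```python
from meas import *
c=robot.capture('wrist');caps(c,.095,.112,(.3,.75,.05,.4))
to(467,140.1,97)
```

```text
cap [604.6 224.1] r 15.2 mean [601.6 224.  103.2] rgb [252.  71.  67.] px [531.  44.]
  cap [596.1 159.9] r 15.3 mean [594.2 161.1 103.3] rgb [55. 52. 53.] px [509. 173.]
  cap [465.3 139.7] r 15.1 mean [465.8 141.2 103.6] rgb [ 52. 103.  54.] px [274. 238.]
q [0.13 0.38 1.75 0.   1.01 0.26] g [469.9 139.  152.9] yaw -7.5 tilt 0.12 -> tool shift [ 0.0007 -0.0031  0.0559] w 0.05009172156110415 f 0.0
```

Call:
apply_moves --motion '[0.05,0.0008,-0.003,0.03,0,0,0,0.05,0.0008,-0.003,0.055,0,0,0,0.05,0.0008,-0.003,0.055,0,0,0,0.05,0.0008,-0.003,0.055,0,0,0,0.05,0.0008,-0.003,0.055,0,0,0]'

```text
time_s: 17.3
tool_pos: [0.467, 0.1404, 0.2574]
ee_rot: [[0.131, 0.991, 0.002], [0.991, -0.131, 0.0], [0.001, 0.002, -1.0]]
force: [0.8, 0.2, 0.3]
grip_width: 0.0499
grasp_force: 0.0
```

Call:
apply_moves --motion '[0.015,0,0,0,0,0,0,0.015,0,0,0,0,0,0,0.015,0,0,0,0,0,0,0.015,0,0,0,0,0,0,0.015,0,0,0,0,0,0]'

```text
time_s: 17.72
tool_pos: [0.4665, 0.1404, 0.2567]
ee_rot: [[0.13, 0.991, 0.001], [0.991, -0.13, 0.0], [0.0, 0.001, -1.0]]
force: [0.6, -0.6, 4.9]
grip_width: 0.0294
grasp_force: 20.0
```

Call:
apply_moves --motion '[0.015,0,0,-0.025,0,0,0,0.015,0,0,-0.06,0,0,0,0.015,0,0,-0.095,0,0,0,0.015,0,0,-0.12,0,0,0,0.015,0,0,-0.12,0,0,0]'

```text
time_s: 18.13
tool_pos: [0.4672, 0.1406, 0.3813]
ee_rot: [[0.13, 0.991, 0.01], [0.991, -0.13, 0.001], [0.003, 0.01, -1.0]]
force: [0.6, 0.2, -1.1]
grip_width: 0.0296
grasp_force: 20.0
```

Run:
```python
from meas import *
to(508.5,-103.5,217)
```

```text
q [0.13 0.29 1.66 0.   1.17 0.27] g [468.8 140.8 222.1] yaw -7.5 tilt 0.57 -> tool shift [-0.2371  0.0711  0.0051] w 0.02956593557430752 f 19.999912083148956
```

Call:
apply_moves --motion '[0.015,-0.03,0.009,0,0,0,0,0.015,-0.06,0.018,0,0,0,0,0.015,-0.09,0.027,0,0,0,0,0.015,-0.12,0.036,0,0,0,0,0.015,-0.15,0.045,0,0,0,0]'

```text
time_s: 18.55
tool_pos: [0.4912, -0.0155, 0.3754]
ee_rot: [[0.13, 0.992, -0.001], [0.992, -0.13, 0.0], [0.0, -0.001, -1.0]]
force: [0.7, 0.0, -0.9]
grip_width: 0.0295
grasp_force: 20.0
```

Call:
apply_moves --motion '[0.015,-0.03,0.009,0,0,0,0,0.015,-0.06,0.018,0,0,0,0,0.015,-0.087,0.0265,0,0,0,0,0.015,-0.087,0.0265,0,0,0,0,0.015,-0.087,0.0265,0,0,0,0]'

```text
time_s: 18.97
tool_pos: [0.5062, -0.1052, 0.375]
ee_rot: [[0.133, 0.991, -0.001], [0.991, -0.133, 0.001], [0.001, -0.002, -1.0]]
force: [-1.0, 0.2, -0.7]
grip_width: 0.0294
grasp_force: 20.0
```

Call:
apply_moves --motion '[0.015,0,0,0.03,0,0,0,0.015,0,0,0.05,0,0,0,0.015,0,0,0.05,0,0,0,0.015,0,0,0.05,0,0,0,0.015,0,0,0.05,0,0,0]'

```text
time_s: 19.38
tool_pos: [0.5066, -0.1033, 0.327]
ee_rot: [[0.129, 0.992, 0.001], [0.992, -0.129, -0.0], [-0.0, 0.001, -1.0]]
force: [0.3, -0.1, -1.0]
grip_width: 0.0296
grasp_force: 20.0
```

Call:
apply_moves --motion '[0.015,0,0,0,0,0,0,0.015,0,0,0,0,0,0,0.015,0,0,0,0,0,0]'

```text
time_s: 19.63
tool_pos: [0.5065, -0.1038, 0.327]
ee_rot: [[0.13, 0.991, 0.002], [0.991, -0.13, -0.0], [-0.0, 0.002, -1.0]]
force: [0.9, 0.1, -0.3]
grip_width: 0.0293
grasp_force: 20.0
```

Run:
```python
from meas import *
c=robot.capture('wrist');held(c,'green');to(508.5,-103.5,117)
```

```text
held n 2271 top z 175.0 circle [ 506.4 -104.5] 14.9 xr 492.7 521.2 yr -119.3 -89.6
body circle [ 505.8 -104.9] r 12.7 x mid 506.5 y max -91.6 zlow 88.5
g [ 506.6 -103.9  167.5]
q [-0.35  0.4   1.66  0.    1.07 -0.22] g [ 506.6 -103.9  167.5] yaw -7.5 tilt 0.08 -> tool shift [0.0007 0.0017 0.0505] w 0.02942085834211176 f 19.999938905239105
```

Call:
apply_moves --motion '[0.015,0.0012,0.0018,0,0,0,0,0.015,0.0012,0.0018,0.008,0,0,0,0.015,0.0012,0.0018,0.014,0,0,0,0.015,0.0012,0.0018,0.02,0,0,0,0.015,0.0012,0.0018,0.026,0,0,0]'

```text
time_s: 20.1
tool_pos: [0.5081, -0.1029, 0.299]
ee_rot: [[0.13, 0.991, -0.001], [0.991, -0.13, 0.0], [0.0, -0.001, -1.0]]
force: [0.8, 0.6, -1.1]
grip_width: 0.0297
grasp_force: 20.0
```

Call:
apply_moves --motion '[0.015,0,0,0.003,0,0,0,0.015,0,0,0.006,0,0,0,0.015,0,0,0.006,0,0,0,0.015,0,0,0.006,0,0,0,0.015,0,0,0.006,0,0,0]'

```text
time_s: 20.52
tool_pos: [0.5084, -0.103, 0.2942]
ee_rot: [[0.13, 0.991, 0.0], [0.991, -0.13, -0.0], [0.0, 0.0, -1.0]]
force: [0.3, 0.7, -0.1]
grip_width: 0.0293
grasp_force: 20.0
```

Run:
```python
from meas import *
c=robot.capture('wrist');held(c,'green');to(508.5,-103.5,117);print(robot.sense()['force'])
```

```text
held n 2273 top z 142.2 circle [ 508.1 -103.3] 14.8 xr 494.5 522.8 yr -117.7 -88.9
body circle [ 508.5 -103. ] r 17.7 x mid 508.5 y max -80.0 zlow 53.1
g [ 508.5 -103.   135.1]
q [-0.35  0.45  1.7   0.    1.   -0.22] g [ 508.5 -103.   135.1] yaw -7.5 tilt 0.04 -> tool shift [-0.0005  0.0001  0.0181] w 0.029466732820933088 f 19.99994158744812
[-0.67001415  0.64819973 -1.00430586]
```

Call:
apply_moves --motion '[0.015,0,0,0.006,0,0,0,0.015,0,0,0.012,0,0,0,0.015,0,0,0.018,0,0,0,0.015,0,0,0.018,0,0,0,0.015,0,0,0.018,0,0,0]'

```text
time_s: 20.98
tool_pos: [0.5082, -0.103, 0.2755]
ee_rot: [[0.13, 0.991, -0.0], [0.991, -0.13, 0.0], [0.0, -0.0, -1.0]]
force: [0.7, 0.4, -0.5]
grip_width: 0.0295
grasp_force: 20.0
```

Call:
apply_moves --motion '[0.05,0,0,0,0,0,0,0.05,0,0,0,0,0,0,0.05,0,0,0,0,0,0,0.05,0,0,0,0,0,0,0.05,0,0,0,0,0,0]'

```text
time_s: 21.4
tool_pos: [0.5083, -0.103, 0.276]
ee_rot: [[0.13, 0.991, 0.0], [0.991, -0.13, 0.0], [0.0, 0.0, -1.0]]
force: [0.1, -0.1, -0.1]
grip_width: 0.0495
grasp_force: 0.0
```

Call:
apply_moves --motion '[0.05,0,0,-0.03,0,0,0,0.05,0,0,-0.065,0,0,0,0.05,0,0,-0.095,0,0,0,0.05,0,0,-0.13,0,0,0,0.05,0,0,-0.16,0,0,0]'

```text
time_s: 21.82
tool_pos: [0.508, -0.1029, 0.4383]
ee_rot: [[0.13, 0.991, 0.001], [0.991, -0.13, -0.0], [-0.0, 0.001, -1.0]]
force: [0.9, -0.2, 0.0]
grip_width: 0.0501
grasp_force: 0.0
```

Run:
```python
from meas import *
to(490.4,-172.8,250)
c=robot.capture('wrist');save(c,'w6');caps(c,.095,.15,(.35,.7,-.2,.05))
c=robot.capture('side');racks(c);caps(c,.095,.112,(.3,.75,.05,.4));blobs(c,'s',(.1,.14))
c=robot.capture('scene');caps(c,.095,.112,(.3,.75,.05,.4));blobs(c,'s',(.1,.14))
```

```text
q [-0.35  0.3   1.48  0.    1.35 -0.22] g [ 508.2 -102.9  279.1] yaw -7.5 tilt 0.07 -> tool shift [-0.0716 -0.0086  0.0291] w 0.0500831391135798 f 0.0
  cap [577.2 -51.1] r 14.9 mean [576.1 -50.6 123.1] rgb [40. 83. 44.] px [358. 119.]
  cap [ 506.9 -103.8] r 15.0 mean [ 507.  -101.9  122.6] rgb [42. 83. 45.] px [280. 192.]
  cap [ 569.  -112.3] r 11.4 mean [ 567.2 -109.3  134.8] rgb [51. 49. 44.] px [355. 196.]
  cap [ 489.2 -172.1] r 9.1 mean [ 489.8 -169.1  117.2] rgb [232. 142.  81.] px [271. 264.]
ready ctr [493.9 201.2] size [206.6 116.9] axis [0.118 0.993] deg -6.8 z 0.0494
  hole -65 [486.3 136.7]
  hole 0 [493.9 201.2]
  hole 65 [501.6 265.8]
rinse ctr [578.7 222. ] size [203.   75.3] axis [0.117 0.993] deg -6.7 z 0.0494
  hole -65 [571.1 157.5]
  hole 0 [578.7 222. ]
  hole 65 [586.3 286.6]
  cap [567.5 156.3] r 16.5 mean [565.9 159.2 103. ] rgb [66. 60. 58.] px [262. 251.]
  cap [574.3 222.3] r 16.0 mean [573.2 225.7 103.1] rgb [233.5  74.   68. ] px [254. 266.]
s red [250, 262, 11, 8, 67] ctr [0.572 0.226 0.104] lo [0.56  0.212 0.101] hi [0.583 0.237 0.107]
s wood [270, 145, 10, 10, 83] ctr [ 0.648 -0.519  0.12 ] lo [ 0.628 -0.526  0.102] hi [ 0.666 -0.513  0.139]
s wood [288, 145, 13, 10, 105] ctr [ 0.565 -0.52   0.121] lo [ 0.543 -0.525  0.102] hi [ 0.589 -0.514  0.139]
s wood [309, 144, 14, 13, 122] ctr [ 0.474 -0.52   0.121] lo [ 0.452 -0.562  0.101] hi [ 0.502 -0.513  0.138]
  cap [569.8 153.7] r 15.9 mean [572.9 154.3 102.8] rgb [62. 54. 49.] px [346. 239.]
  cap [576.5 219.9] r 15.9 mean [580.3 220.6 103.1] rgb [183.  56.  48.] px [376. 245.]
s red [371, 240, 11, 9, 79] ctr [0.581 0.221 0.105] lo [0.565 0.21  0.1  ] hi [0.59  0.232 0.107]
```

The rinse rack was knocked about 30 mm aside, but its tubes are still seated in it. Both greens read about 123 mm at the cap top, so they are home. For the knob I turn the jaws to close along world y and move above it.

Call:
apply_moves --motion '[0.045,-0.0718,-0.009,0.02,0,0,5.5,0.045,-0.0718,-0.009,0.02,0,0,5.5,0.045,-0.0718,-0.009,0.02,0,0,5.5,0.045,-0.0718,-0.009,0.02,0,0,5.5,0.045,-0.0718,-0.009,0.02,0,0,5.5]'

```text
time_s: 22.38
tool_pos: [0.4896, -0.1735, 0.4142]
ee_rot: [[0.577, 0.816, -0.003], [0.816, -0.577, 0.002], [-0.0, -0.003, -1.0]]
force: [0.1, 0.3, 0.5]
grip_width: 0.0452
grasp_force: 0.0
```

Call:
apply_moves --motion '[0.045,0,0,0,0,0,5.5,0.045,0,0,0,0,0,5.5,0.045,0,0,0,0,0,5.5,0.045,0,0,0,0,0,5.5,0.045,0,0,0,0,0,5.5]'

```text
time_s: 22.8
tool_pos: [0.4899, -0.1726, 0.4151]
ee_rot: [[0.887, 0.462, -0.001], [0.462, -0.887, 0.001], [-0.001, -0.001, -1.0]]
force: [0.6, 0.3, -0.4]
grip_width: 0.0451
grasp_force: 0.0
```

Call:
apply_moves --motion '[0.045,0,0,0,0,0,5.5,0.045,0,0,0,0,0,5.5,0.045,0,0,0,0,0,5.5,0.045,0,0,0,0,0,5.5,0.045,0,0,0,0,0,5.5]'

```text
time_s: 23.22
tool_pos: [0.49, -0.1727, 0.4154]
ee_rot: [[1.0, 0.002, -0.001], [0.002, -1.0, 0.001], [-0.001, -0.001, -1.0]]
force: [-0.4, 0.0, 0.4]
grip_width: 0.0448
grasp_force: 0.0
```

Call:
apply_moves --motion '[0.045,0,0,0.03,0,0,0,0.045,0,0,0.06,0,0,0,0.045,0,0,0.06,0,0,0,0.045,0,0,0.06,0,0,0,0.045,0,0,0.06,0,0,0]'

```text
time_s: 23.63
tool_pos: [0.4904, -0.1731, 0.3572]
ee_rot: [[1.0, 0.003, 0.001], [0.003, -1.0, -0.001], [0.001, 0.001, -1.0]]
force: [0.7, -0.2, -0.6]
grip_width: 0.0449
grasp_force: 0.0
```

Run:
```python
from meas import *
to(489.8,-172.6,110)
c=robot.capture('wrist');caps(c,.105,.15,(.4,.7,-.2,.05))
```

```text
q [-0.49  0.38  1.61  0.    1.15  1.08] g [ 490.6 -173.2  198. ] yaw -89.8 tilt 0.08 -> tool shift [-0.0009 -0.0006  0.088 ] w 0.04488846671373315 f 0.0
  cap [577.1 -51.5] r 15.3 mean [577.1 -54.1 122.2] rgb [ 87. 207. 102.] px [70. 77.]
  cap [ 568.9 -112.6] r 11.3 mean [ 568.9 -114.9  139.1] rgb [47. 46. 42.] px [171.  92.]
  cap [ 506.7 -104. ] r 15.0 mean [ 508.3 -105.5  122.7] rgb [38. 86. 43.] px [172. 196.]
  cap [ 489.  -172.4] r 9.1 mean [ 491.2 -172.3  121.4] rgb [150.  74.  41.] px [281. 223.]
```

Call:
apply_moves --motion '[0.045,-0.0009,-0.0006,0.03,0,0,0,0.045,-0.0009,-0.0006,0.06,0,0,0,0.045,-0.0009,-0.0006,0.088,0,0,0,0.045,-0.0009,-0.0006,0.088,0,0,0,0.045,-0.0009,-0.0006,0.088,0,0,0]'

```text
time_s: 24.1
tool_pos: [0.4894, -0.1725, 0.2687]
ee_rot: [[1.0, 0.001, -0.0], [0.001, -1.0, 0.0], [-0.0, -0.0, -1.0]]
force: [0.0, -0.0, 0.8]
grip_width: 0.0451
grasp_force: 0.0
```

Call:
apply_moves --motion '[0.01,0,0,0,0,0,0,0.01,0,0,0,0,0,0,0.01,0,0,0,0,0,0,0.01,0,0,0,0,0,0,0.01,0,0,0,0,0,0]' --squeeze 20

```text
time_s: 24.52
tool_pos: [0.4892, -0.1726, 0.269]
ee_rot: [[1.0, 0.0, 0.001], [0.0, -1.0, -0.001], [0.001, 0.001, -1.0]]
force: [-0.2, 0.7, 6.7]
grip_width: 0.0175
grasp_force: 20.0
```

Call:
apply_moves --motion '[0.01,-0.0049,-0.0072,0,0,0,0,0.01,-0.0092,-0.0147,0,0,0,0,0.01,-0.0129,-0.0227,0,0,0,0,0.01,-0.0158,-0.0309,0,0,0,0,0.01,-0.018,-0.0393,0,0,0,0]'

```text
time_s: 24.93
tool_pos: [0.4703, -0.1338, 0.2687]
ee_rot: [[1.0, -0.0, -0.001], [-0.0, -1.0, -0.002], [-0.001, 0.002, -1.0]]
force: [-5.5, -6.3, 3.5]
grip_width: 0.0177
grasp_force: 20.0
```

Run:
```python
from meas import *
to(569.2-97.6,-112.3-20.9,110);s=robot.sense();print(s['force'],s['moment'])
```

```text
q [-0.43  0.44  1.8  -0.    0.9   1.14] g [ 470.1 -134.2  109.5] yaw -90.0 tilt 0.14 -> tool shift [ 0.0015 -0.001  -0.0005] w 0.017711473977569635 f 20.000214278697968
[-5.533495   -6.31083482  3.51834152] [-1.14353548  0.9008152  -0.24724356]
```

Tracking well with low forces, so I continue the arc.

Call:
apply_moves --motion '[0.01,-0.0014,-0.0086,0,0,0,0,0.01,-0.0021,-0.0172,0,0,0,0,0.01,-0.0021,-0.0259,0,0,0,0,0.01,-0.0013,-0.0346,0,0,0,0,0.01,0.0003,-0.0432,0,0,0,0]'

```text
time_s: 25.35
tool_pos: [0.4708, -0.0901, 0.2683]
ee_rot: [[1.0, -0.0, -0.001], [-0.0, -1.0, -0.001], [-0.001, 0.001, -1.0]]
force: [-3.1, -4.4, 0.9]
grip_width: 0.0175
grasp_force: 20.0
```

Call:
apply_moves --motion '[0.01,0.0023,-0.0084,0,0,0,0,0.01,0.0054,-0.0165,0,0,0,0,0.01,0.0091,-0.0244,0,0,0,0,0.01,0.0135,-0.0319,0,0,0,0,0.01,0.0185,-0.039,0,0,0,0]'

```text
time_s: 25.77
tool_pos: [0.4892, -0.0511, 0.268]
ee_rot: [[1.0, 0.0, -0.003], [0.0, -1.0, -0.002], [-0.003, 0.002, -1.0]]
force: [-27.4, -41.6, 5.2]
grip_width: 0.0178
grasp_force: 20.7
```

Call:
apply_moves --motion '[0.01,0.002,-0.0024,0,0,0,0,0.01,0.0034,-0.004,0,0,0,0,0.01,0.0034,-0.004,0,0,0,0,0.01,0.0034,-0.004,0,0,0,0]'

```text
time_s: 26.1
tool_pos: [0.4907, -0.0504, 0.2679]
ee_rot: [[1.0, 0.002, -0.009], [0.002, -1.0, -0.007], [-0.009, 0.007, -1.0]]
force: [-17.9, -28.5, 7.3]
grip_width: 0.0174
grasp_force: 20.0
```

Run:
```python
from meas import *
to(569.2-78.8,-112.3+61.3,110);s=robot.sense();print(s['force'],s['moment'])
for n in('side','scene'):
    c=robot.capture(n);caps(c,.115,.15,(.4,.7,-.2,.05))
c=robot.capture('wrist');caps(c,.105,.15,(.4,.7,-.2,.05))
```

```text
q [-0.26  0.45  1.79 -0.01  0.91  1.32] g [489.2 -51.6 108.7] yaw -89.9 tilt 0.67 -> tool shift [ 0.0012 -0.0006 -0.0013] w 0.017447341117865063 f 19.999981373548508
[-17.93042034 -28.47780108   7.31118875] [-4.42166085  2.89175846 -0.17796353]
  cap [ 572.1 -109.4] r 11.7 mean [ 569.3 -105.9  133.9] rgb [84. 83. 75.] px [276. 194.]
  cap [ 633.4 -101.4] r 17.5 mean [630.5 -98.9 122.1] rgb [ 91. 187. 106.] px [258. 198.]
  cap [564.  -48.1] r 16.5 mean [561.4 -45.6 122.5] rgb [ 88.  172.   98.5] px [276. 207.]
  cap [494.3 -50.7] r 28.6 mean [499.5 -51.1 129.2] rgb [117. 105.  86.] px [269. 202.]
  cap [ 572.5 -113.2] r 12.3 mean [ 577.  -110.8  133.7] rgb [74.  71.  62.5] px [237. 214.]
  cap [564.9 -50.2] r 15.4 mean [568.1 -48.4 122.7] rgb [ 69.  150.   76.5] px [263. 219.]
  cap [ 633.8 -105.2] r 15.2 mean [ 636.5 -103.9  122.8] rgb [ 69.  150.5  77. ] px [231. 231.]
  cap [ 568.3 -112.5] r 12.0 mean [ 569.1 -108.9  137.7] rgb [125. 121. 109.] px [488.  83.]
  cap [560.8 -51.4] r 14.9 mean [561.2 -51.3 124.1] rgb [146. 247. 158.] px [283. 109.]
  cap [500. -51.] r 17.5 mean [498.1 -51.  117. ] rgb [130.  66.  35.] px [282. 274.]
  cap [487.9 -39.7] r 9.7 mean [485.8 -40.4 138.4] rgb [65.5 59.  53.5] px [251. 335.]
  cap [487.7 -62. ] r 10.1 mean [485.8 -61.2 138.5] rgb [106.5  95.   77. ] px [311. 335.]
```

The drum is against its stop, turned about 75° with the force risen to roughly 33 N. I release the knob, lift, and measure the clamp bar.

Call:
apply_moves --motion '[0.045,-0.0034,0.004,0,0,0,0,0.045,-0.0034,0.004,0,0,0,0,0.045,-0.0034,0.004,0,0,0,0,0.045,-0.0034,0.004,0,0,0,0,0.045,-0.0034,0.004,0,0,0,0]'

```text
time_s: 26.67
tool_pos: [0.4901, -0.0504, 0.2681]
ee_rot: [[1.0, 0.001, 0.0], [0.001, -1.0, 0.0], [0.0, -0.0, -1.0]]
force: [0.2, -0.4, 0.6]
grip_width: 0.0437
grasp_force: 0.0
```

Call:
apply_moves --motion '[0.045,0,0,-0.04,0,0,0,0.045,0,0,-0.08,0,0,0,0.045,0,0,-0.12,0,0,0,0.045,0,0,-0.16,0,0,0,0.045,0,0,-0.16,0,0,0]'

```text
time_s: 27.08
tool_pos: [0.4909, -0.0505, 0.4359]
ee_rot: [[1.0, 0.001, 0.014], [0.001, -1.0, -0.003], [0.014, 0.003, -1.0]]
force: [0.8, -0.1, -0.2]
grip_width: 0.0447
grasp_force: 0.0
```

Run:
```python
from meas import *
to(569.2-78.8,-112.3+61.3,110)
for n in('wrist','side','scene'):
    c=robot.capture(n);caps(c,.115,.15,(.4,.7,-.2,.05));blobs(c,n,(.2,.4))
    P=pts(c);m=(c['depth']>0)&(P[:,:,2]>.155)&(P[:,:,2]<.305)&(P[:,:,0]>.53)&(P[:,:,0]<.63)&(P[:,:,1]<-.2)&(P[:,:,1]>-.345)
    q=P[m]
    if len(q)>30:
        for z in np.arange(.16,.305,.03):
            k=q[abs(q[:,2]-z)<.006]
            if len(k): print('  arm z',z.round(2),len(k),np.median(k,0).round(3),k[:,0].min().round(3),k[:,0].max().round(3),k[:,1].min().round(3),k[:,1].max().round(3))
```

```text
q [-0.26  0.26  1.56  0.    1.31  1.31] g [493.2 -51.1 276.7] yaw -89.9 tilt 0.83 -> tool shift [-0.0051 -0.0006  0.1667] w 0.04470537632480834 f 0.0
  cap [ 630.2 -103.9] r 15.0 mean [ 628.1 -103.3  123.7] rgb [ 97. 207. 109.] px [353.  17.]
  cap [ 568.9 -112.2] r 11.2 mean [ 568.9 -110.5  141.4] rgb [129. 125. 112.] px [363. 101.]
  cap [560.3 -49.9] r 14.9 mean [560.6 -49.9 124.1] rgb [120. 228. 130.] px [280. 112.]
  cap [489.6 -51.2] r 9.2 mean [490.8 -51.3 123.5] rgb [134.  65.  36.] px [282. 198.]
  cap [ 568.2 -110.2] r 13.7 mean [ 569.5 -105.9  133.6] rgb [88.  84.5 78. ] px [276. 195.]
  cap [ 632.1 -101. ] r 16.2 mean [630.1 -99.  122. ] rgb [ 91. 187. 105.] px [258. 198.]
  cap [563.5 -49.1] r 18.3 mean [561.  -45.8 122. ] rgb [ 87.  170.   94.5] px [276. 207.]
side red [267, 115, 13, 5, 51] ctr [ 0.615 -0.339  0.318] lo [ 0.591 -0.348  0.311] hi [ 0.636 -0.323  0.323]
  arm z 0.16 62 [ 0.576 -0.27   0.162] 0.547 0.607 -0.296 -0.258
  arm z 0.19 4 [ 0.585 -0.29   0.192] 0.585 0.586 -0.295 -0.289
  arm z 0.22 3 [ 0.587 -0.304  0.219] 0.586 0.587 -0.304 -0.3
  arm z 0.25 2
[... 319 characters left out ...]
 mean [567.8 -49.5 122.5] rgb [ 71. 147.  77.] px [262. 219.]
  cap [ 633.9 -104.5] r 16.3 mean [ 637.2 -102.9  122.8] rgb [ 69. 144.  74.] px [231. 232.]
scene red [141, 124, 9, 7, 39] ctr [ 0.536 -0.342  0.32 ] lo [ 0.524 -0.348  0.313] hi [ 0.572 -0.328  0.33 ]
scene red [117, 132, 19, 15, 127] ctr [ 0.62  -0.34   0.319] lo [ 0.59  -0.347  0.312] hi [ 0.642 -0.336  0.323]
  arm z 0.16 130 [ 0.603 -0.272  0.161] 0.548 0.612 -0.302 -0.261
  arm z 0.19 46 [ 0.585 -0.292  0.19 ] 0.571 0.591 -0.303 -0.287
  arm z 0.22 47 [ 0.587 -0.304  0.22 ] 0.57 0.592 -0.315 -0.298
  arm z 0.25 48 [ 0.587 -0.316  0.25 ] 0.57 0.591 -0.328 -0.311
  arm z 0.28 53 [ 0.588 -0.328  0.28 ] 0.57 0.592 -0.339 -0.323
```

The knob is at (489.6,-51.2), 75° around, so the drum is at its stop. The bar centre is about (582.5,-346,316). I move above the bar, 30 mm to the -x side of its arm.

Call:
apply_moves --motion '[0.045,0,0,-0.04,0,0,-0.66,0.045,0,0,-0.08,0,0,-0.66,0.045,0.01,0.03,-0.093,0,0,-0.66,0.045,0.02,0.06,-0.093,0,0,-0.66,0.045,0.03,0.09,-0.093,0,0,-0.66]'

```text
time_s: 27.65
tool_pos: [0.5204, -0.1414, 0.5204]
ee_rot: [[0.998, 0.06, -0.001], [0.06, -0.998, 0.0], [-0.001, -0.0, -1.0]]
force: [0.7, -0.2, -0.3]
grip_width: 0.045
grasp_force: 0.0
```

Call:
apply_moves --motion '[0.045,0.005,0.03,0,0,0,0,0.045,0.01,0.06,0,0,0,0,0.045,0.015,0.09,0,0,0,0,0.045,0.02,0.12,0,0,0,0,0.045,0.02,0.14,0,0,0,0]'

```text
time_s: 28.07
tool_pos: [0.5488, -0.2822, 0.5174]
ee_rot: [[0.998, 0.057, -0.004], [0.057, -0.998, 0.003], [-0.004, -0.003, -1.0]]
force: [0.3, -0.0, -0.2]
grip_width: 0.0446
grasp_force: 0.0
```

Run:
```python
from meas import *
to(552.5,-347.7,363)
c=robot.capture('wrist');save(c,'w7');blobs(c,'w',(.2,.4))
```

```text
q [-0.6   0.47  1.02 -0.    1.66  0.92] g [ 548.1 -281.8  358.2] yaw -86.7 tilt 0.28 -> tool shift [ 0.0006  0.0661 -0.0049] w 0.04460049207512923 f 0.0
w red [389, 71, 52, 185, 4979] ctr [ 0.604 -0.343  0.32 ] lo [ 0.55  -0.351  0.315] hi [ 0.637 -0.337  0.322]
```

Call:
apply_moves --motion '[0.05,0.0006,0.03,-0.003,0,0,0,0.05,0.0006,0.0647,-0.003,0,0,0,0.05,0.0006,0.0647,-0.003,0,0,0,0.05,0.0006,0.0647,-0.003,0,0,0,0.05,0.0006,0.0647,-0.003,0,0,0]'

```text
time_s: 28.53
tool_pos: [0.5526, -0.3439, 0.5219]
ee_rot: [[0.998, 0.058, -0.003], [0.058, -0.998, 0.003], [-0.002, -0.003, -1.0]]
force: [-1.0, 0.6, -0.1]
grip_width: 0.0502
grasp_force: 0.0
```

Run:
```python
from meas import *
to(552.5,-346.3,316)
c=robot.capture('wrist');P=pts(c);hsv=cv2.cvtColor(c['color'],cv2.COLOR_RGB2HSV)
m=((hsv[:,:,0]<6)|(hsv[:,:,0]>173))&(hsv[:,:,1]>130)&(c['depth']>0)&(P[:,:,2]>.25);q=P[m]*1000
print(q.min(0),q.max(0));
for x in(530,545,560,600,620,635):
    k=q[abs(q[:,0]-x)<4]
    if len(k)>9: print(x,len(k),k[:,1].min().round(1),k[:,1].max().round(1),k[:,2].max().round(1))
```

```text
q [-0.67  0.55  0.88  0.    1.72  0.84] g [ 552.2 -343.4  362.7] yaw -86.7 tilt 0.22 -> tool shift [0.0002 0.003  0.0467] w 0.05023996692662555 f 0.0
[ 524.22503457 -356.14890135  311.84622579] [ 639.40477795 -336.01030186  328.81123872]
530 337 -356.1 -340.7 322.8
545 377 -355.4 -339.9 322.5
560 387 -354.7 -339.6 322.8
600 482 -353.0 -337.4 323.2
620 540 -352.2 -336.2 322.7
635 539 -351.3 -336.0 323.3
```

Call:
apply_moves --motion '[0.05,0,0.0038,0.01,0,0,0,0.05,0,0.0038,0.03,0,0,0,0.05,0,0.0038,0.047,0,0,0,0.05,0,0.0038,0.047,0,0,0,0.05,0,0.0038,0.047,0,0,0]'

```text
time_s: 29.0
tool_pos: [0.5526, -0.3471, 0.4762]
ee_rot: [[0.998, 0.059, -0.002], [0.059, -0.998, 0.002], [-0.002, -0.002, -1.0]]
force: [0.4, -0.3, 0.7]
grip_width: 0.0499
grasp_force: 0.0
```

Call:
apply_moves --motion '[0.008,0,0,0,0,0,0,0.008,0,0,0,0,0,0,0.008,0,0,0,0,0,0,0.008,0,0,0,0,0,0,0.008,0,0,0,0,0,0]' --squeeze 20

```text
time_s: 29.42
tool_pos: [0.5524, -0.3478, 0.4775]
ee_rot: [[0.998, 0.058, 0.001], [0.058, -0.998, -0.0], [0.001, 0.001, -1.0]]
force: [0.7, -0.0, -0.3]
grip_width: 0.021
grasp_force: 0.0
```

Run:
```python
from meas import *
to(552.5,-347.4,316);print(robot.sense()['force'])
a0=np.radians(111.6)
for k in range(3):
    th=a0-np.radians(np.array([0,1,2,3,4,5])*7.5+k*37.2)
    h=170*np.cos(th);z=170*np.sin(th);print(np.round(np.c_[-(h-h[0]),-(z-z[0])][1:],1).tolist(),np.degrees(th[-1]))
```

```text
q [-0.68  0.56  0.98  0.    1.6   0.83] g [ 552.6 -347.9  318.3] yaw -86.7 tilt 0.05 -> tool shift [-0.     -0.0005  0.0023] w 0.02098178186079238 f 0.0
[ 0.71748452 -0.04571334 -0.26198194]
[[-21.2, -6.8], [-43.0, -10.8], [-65.3, -11.9], [-87.4, -10.1], [-109.2, -5.4]] 74.1
[[-21.0, 7.4], [-40.8, 17.4], [-59.2, 30.0], [-75.7, 44.8], [-90.2, 61.7]] 36.899999999999984
[[-12.3, 18.6], [-22.0, 38.5], [-29.0, 59.6], [-33.2, 81.5], [-34.6, 103.7]] -0.30000000000001953
```

Call:
apply_moves --motion '[0.008,0,0,0.001,0,0,0,0.008,0,0,0.001,0,0,0,0.008,0,0,0.001,0,0,0]'

```text
time_s: 29.67
tool_pos: [0.5524, -0.3479, 0.4766]
ee_rot: [[0.998, 0.058, 0.001], [0.058, -0.998, -0.001], [0.001, 0.001, -1.0]]
force: [0.3, -0.4, 3.3]
grip_width: 0.0154
grasp_force: 20.0
```

Run:
```python
from meas import *
to(552.5,-347.4,316);print(robot.sense()['force'])
a0=np.radians(111.6)
for k in range(5):
    th=a0-np.radians(np.array([0,1,2,3,4,5])*4.45+k*22.25)
    h=170*np.cos(th);z=170*np.sin(th);print(np.round(np.c_[-(h-h[0]),-(z-z[0])][1:],1).tolist(),np.degrees(th[-1]))
```

```text
q [-0.68  0.56  0.99 -0.    1.6   0.83] g [ 552.6 -348.1  317.4] yaw -86.7 tilt 0.08 -> tool shift [-0.0001 -0.0007  0.0014] w 0.015406073161000318 f 19.99564915895462
[ 0.25810357 -0.36826648  3.32021109]
[[-12.5, -4.4], [-25.2, -7.8], [-38.2, -10.2], [-51.3, -11.6], [-64.5, -11.9]] 89.35
[[-13.2, 0.7], [-26.3, 2.3], [-39.2, 5.0], [-51.9, 8.7], [-64.2, 13.4]] 67.1
[[-12.0, 5.6], [-23.4, 12.1], [-34.4, 19.5], [-44.7, 27.7], [-54.4, 36.7]] 44.849999999999994
[[-8.9, 9.7], [-17.1, 20.1], [-24.4, 31.1], [-30.9, 42.6], [-36.4, 54.6]] 22.599999999999994
[[-4.6, 12.4], [-8.2, 25.1], [-10.8, 38.0], [-12.5, 51.1], [-13.1, 64.3]] 0.34999999999999093
```

Call:
apply_moves --motion '[0.008,0,-0.0125,-0.0044,0,0,0,0.008,0,-0.0252,-0.0078,0,0,0,0.008,0,-0.0382,-0.0102,0,0,0,0.008,0,-0.0513,-0.0116,0,0,0,0.008,0,-0.0645,-0.0119,0,0,0]'

```text
time_s: 30.08
tool_pos: [0.5489, -0.2835, 0.4892]
ee_rot: [[0.998, 0.057, 0.004], [0.057, -0.998, -0.004], [0.004, 0.004, -1.0]]
force: [3.5, -4.1, 3.3]
grip_width: 0.0153
grasp_force: 20.0
```

Run:
```python
from meas import *
to(549,-283.5,327);print(robot.sense()['force'])
```

```text
q [-0.6   0.48  1.09 -0.    1.57  0.91] g [ 549.6 -284.1  330. ] yaw -86.7 tilt 0.31 -> tool shift [-0.0005 -0.0006  0.003 ] w 0.015321645277998388 f 20.007164776325226
[ 3.52318027 -4.06522525  3.332858  ]
```

Call:
apply_moves --motion '[0.008,0,-0.0132,0.0007,0,0,0,0.008,0,-0.0263,0.0023,0,0,0,0.008,0,-0.0392,0.005,0,0,0,0.008,0,-0.0519,0.0087,0,0,0,0.008,0,-0.0642,0.0134,0,0,0]'

```text
time_s: 30.5
tool_pos: [0.5454, -0.2188, 0.4752]
ee_rot: [[0.998, 0.058, 0.004], [0.058, -0.998, -0.002], [0.004, 0.002, -1.0]]
force: [4.7, -2.7, 2.2]
grip_width: 0.0155
grasp_force: 20.0
```

Call:
apply_moves --motion '[0.008,0,-0.012,0.0056,0,0,0,0.008,0,-0.0234,0.0121,0,0,0,0.008,0,-0.0344,0.0195,0,0,0,0.008,0,-0.0447,0.0277,0,0,0,0.008,0,-0.0544,0.0367,0,0,0]'

```text
time_s: 30.92
tool_pos: [0.5423, -0.1644, 0.4382]
ee_rot: [[0.998, 0.058, 0.004], [0.058, -0.998, -0.001], [0.004, 0.002, -1.0]]
force: [5.0, -3.4, 2.2]
grip_width: 0.0152
grasp_force: 20.0
```

Run:
```python
from meas import *
to(542,-165,277);print(robot.sense()['force'])
```

```text
q [-0.43  0.4   1.35  0.    1.39  1.08] g [ 542.9 -164.7  279. ] yaw -86.7 tilt 0.22 -> tool shift [-0.0009  0.0003  0.002 ] w 0.015191227517010877 f 20.004736483097076
[ 4.99181594 -3.37435128  2.24685635]
```

Call:
apply_moves --motion '[0.008,0,-0.0089,0.0097,0,0,0,0.008,0,-0.0171,0.0201,0,0,0,0.008,0,-0.0244,0.0311,0,0,0,0.008,0,-0.0309,0.0426,0,0,0,0.008,0,-0.0364,0.0546,0,0,0]'

```text
time_s: 31.33
tool_pos: [0.5403, -0.1281, 0.3835]
ee_rot: [[0.998, 0.058, 0.004], [0.058, -0.998, -0.001], [0.004, 0.001, -1.0]]
force: [5.2, -1.9, 2.1]
grip_width: 0.0155
grasp_force: 20.0
```

Call:
apply_moves --motion '[0.008,0,-0.0046,0.0124,0,0,0,0.008,0,-0.0082,0.0251,0,0,0,0.008,0,-0.0108,0.038,0,0,0,0.008,0,-0.0125,0.0511,0,0,0,0.008,0,-0.0131,0.061,0,0,0]'

```text
time_s: 31.75
tool_pos: [0.5397, -0.1147, 0.3219]
ee_rot: [[0.998, 0.058, 0.003], [0.058, -0.998, 0.001], [0.003, -0.001, -1.0]]
force: [5.4, 3.8, 2.7]
grip_width: 0.0155
grasp_force: 20.0
```

Call:
apply_moves --motion '[0.008,0,0,0.003,0,0,0,0.008,0,0,0.005,0,0,0,0.008,0,0,0.005,0,0,0]'

```text
time_s: 32.0
tool_pos: [0.5397, -0.1147, 0.3169]
ee_rot: [[0.998, 0.058, 0.002], [0.058, -0.998, 0.002], [0.002, -0.002, -1.0]]
force: [6.1, 3.9, -1.4]
grip_width: 0.0153
grasp_force: 20.0
```

Run:
```python
from meas import *
to(539,-114,157);print(robot.sense()['force'])
for n in('side','scene'):
    c=robot.capture(n);blobs(c,n,(.11,.2))
```

```text
q [-0.35  0.47  1.58  0.    1.09  1.16] g [ 540.1 -114.4  157.7] yaw -86.7 tilt 0.16 -> tool shift [-0.0011 -0.0005  0.0007] w 0.01525794444147116 f 20.035485327243805
[ 6.09585216  3.9132191  -1.38450616]
side red [358, 140, 3, 13, 35] ctr [ 0.301 -0.543  0.137] lo [ 0.295 -0.552  0.113] hi [ 0.306 -0.539  0.16 ]
side red [369, 142, 4, 12, 28] ctr [ 0.255 -0.534  0.138] lo [ 0.251 -0.542  0.114] hi [ 0.259 -0.529  0.159]
side red [259, 185, 11, 3, 31] ctr [ 0.609 -0.106  0.163] lo [ 0.593 -0.109  0.159] hi [ 0.626 -0.101  0.166]
side wood [297, 127, 28, 27, 304] ctr [ 0.491 -0.521  0.137] lo [ 0.452 -0.678  0.112] hi [ 0.544 -0.514  0.159]
side wood [269, 136, 5, 15, 37] ctr [ 0.666 -0.523  0.146] lo [ 0.66  -0.581  0.118] hi [ 0.672 -0.513  0.159]
scene red [146, 141, 6, 15, 35] ctr [ 0.26  -0.536  0.14 ] lo [ 0.255 -0.541  0.112] hi [ 0.265 -0.533  0.159]
scene red [136, 145, 6, 16, 38] ctr [ 0.305 -0.546  0.14 ] lo [ 0.297 -0.555  0.114] hi [ 0.31  -0.541  0.159]
scene red [227, 194, 14, 23, 117] ctr [ 0.599 -0.109  0.166] lo [ 0.546 -0.115  0.159] hi [ 0.631 -0.104  0.169]
scene orange [268, 202, 5, 8, 32] ctr [ 0.498 -0.05   0.122] lo [ 0.49  -0.055  0.111] hi [ 0.503 -0.045  0.125]
scene wood [64, 160, 20, 4, 32] ctr [ 0.456 -0.667  0.158] lo [ 0.452 -0.698  0.156] hi [ 0.459 -0.637  0.16 ]
scene wood [3, 163, 115, 41, 316] ctr [ 0.609 -0.547  0.158] lo [ 0.454 -0.686  0.132] hi [ 0.672 -0.519  0.161]
```

Call:
apply_moves --motion '[0.008,0,0,0.002,0,0,0,0.008,0,0,0.004,0,0,0,0.008,0,0,0.004,0,0,0]'

```text
time_s: 32.35
tool_pos: [0.5397, -0.1146, 0.3132]
ee_rot: [[0.998, 0.058, 0.003], [0.058, -0.998, 0.002], [0.003, -0.001, -1.0]]
force: [6.6, 3.8, -1.3]
grip_width: 0.015
grasp_force: 20.0
```

Call:
apply_moves --motion '[0.008,0,0,0.002,0,0,0,0.008,0,0,0.002,0,0,0]'

```text
time_s: 32.52
tool_pos: [0.5396, -0.1146, 0.3126]
ee_rot: [[0.998, 0.058, 0.004], [0.058, -0.998, 0.001], [0.004, -0.001, -1.0]]
force: [1.9, 5.0, 9.2]
grip_width: 0.0151
grasp_force: 20.0
```

Call:
apply_moves --motion '[0.008,0,0,0.001,0,0,0,0.008,0,0,0.002,0,0,0,0.008,0,0,0.002,0,0,0]'

```text
time_s: 32.77
tool_pos: [0.5395, -0.1145, 0.3123]
ee_rot: [[0.998, 0.058, 0.005], [0.058, -0.998, 0.001], [0.005, -0.0, -1.0]]
force: [-2.5, 6.2, 20.7]
grip_width: 0.0152
grasp_force: 20.0
```

Call:
apply_moves --motion '[0.045,0,0,0,0,0,0,0.045,0,0,0,0,0,0,0.045,0,0,0,0,0,0,0.045,0,0,0,0,0,0,0.045,0,0,0,0,0,0]'

```text
time_s: 33.18
tool_pos: [0.5389, -0.1156, 0.3086]
ee_rot: [[0.998, 0.058, -0.001], [0.058, -0.998, 0.001], [-0.001, -0.001, -1.0]]
force: [-0.1, -0.8, 0.1]
grip_width: 0.0426
grasp_force: 0.0
```

Call:
apply_moves --motion '[0.045,0,0,-0.03,0,0,0,0.045,0,0,-0.06,0,0,0,0.045,0,0,-0.1,0,0,0,0.045,0,0,-0.13,0,0,0,0.045,0,0,-0.15,0,0,0]'

```text
time_s: 33.6
tool_pos: [0.539, -0.1157, 0.4625]
ee_rot: [[0.998, 0.058, 0.004], [0.058, -0.998, -0.001], [0.004, 0.001, -1.0]]
force: [-0.0, -0.7, -0.8]
grip_width: 0.0449
grasp_force: 0.0
```

Call:
apply_moves --motion '[0.045,-0.03,0,0,0,0,0,0.045,-0.06,0,0,0,0,0,0.045,-0.08,0,0,0,0,0,0.045,-0.08,0,0,0,0,0,0.045,-0.08,0,0,0,0,0]'

```text
time_s: 34.02
tool_pos: [0.4587, -0.1204, 0.4595]
ee_rot: [[0.998, 0.057, 0.001], [0.057, -0.998, -0.0], [0.001, 0.0, -1.0]]
force: [0.2, -0.7, 0.3]
grip_width: 0.0449
grasp_force: 0.0
```

Run:
```python
from meas import *
to(0,0,0)
a=robot.capture('side');b=robot.capture('scene');w=robot.capture('wrist')
for n,c in(('si',a),('sc',b)):
    racks(c);caps(c,.095,.13,(.3,.72,-.2,.4));blobs(c,n,(.14,.2))
blobs(w,'w',(.09,.2))
im=np.hstack([cv2.resize(a['color'][150:320,190:360],(400,400)),cv2.resize(b['color'][140:310,160:430],(400,252+148))])
cv2.imwrite('pics/fin.png',im[:,:,::-1])
```

```text
q [-0.42  0.21  1.56  0.    1.38  1.1 ] g [ 458.8 -120.4  300.3] yaw -86.7 tilt 0.04 -> tool shift [-0.4515 -0.1463  0.3   ] w 0.044889925425001274 f 0.0
ready ctr [493.5 200.3] size [206.2 116.5] axis [0.121 0.993] deg -6.9 z 0.0494
  hole -65 [485.7 135.8]
  hole 0 [493.5 200.3]
  hole 65 [501.4 264.8]
rinse ctr [578.4 221. ] size [204.5  75.7] axis [0.121 0.993] deg -7.0 z 0.0494
  hole -65 [570.5 156.5]
  hole 0 [578.4 221. ]
  hole 65 [586.3 285.6]
  cap [ 632.1 -102.6] r 16.3 mean [629.6 -96.9 114.5] rgb [102. 133.  97.] px [258. 200.]
  cap [561.1 -73.5] r 41.5 mean [563.4 -62.4 114.7] rgb [ 85. 117.  85.] px [276. 206.]
  cap [490.5 -48.6] r 10.5 mean [490.3 -46.1 112.8] rgb [148.   83.   52.5] px [299. 211.]
  cap [565.1 157. ] r 15.7 mean [565.8 159.7 103.3] rgb [67. 61. 59.] px [262. 251.]
  cap [574.6 222. ] r 16.3 mean [573.3 225.3 103. ] rgb [235.   74.5  69. ] px [254. 266.]
si red [259, 186, 35, 4, 113] ctr [ 0.568 -0.107  0.16 ] lo [ 0.519 -0.113  0.154] hi [ 0.622 -0.101  0.164]
si wood [269, 126, 39, 21, 210] ctr [ 0.61  -0.521  0.15 ] lo [ 0.519 -0.675  0.141] hi 
[... 506 characters left out ...]
 cap [564.4 -49.9] r 16.1 mean [570.3 -48.8 115.4] rgb [ 72. 105.  75.] px [262. 222.]
  cap [568.7 154. ] r 16.0 mean [572.5 153.8 102.9] rgb [62. 54. 50.] px [346. 239.]
  cap [576.3 221.1] r 15.8 mean [580.5 221.1 103. ] rgb [179.  55.  47.] px [376. 245.]
sc red [227, 191, 19, 28, 159] ctr [ 0.586 -0.109  0.163] lo [ 0.522 -0.116  0.156] hi [ 0.631 -0.104  0.165]
sc wood [3, 163, 115, 41, 294] ctr [ 0.617 -0.539  0.159] lo [ 0.454 -0.689  0.155] hi [ 0.672 -0.519  0.161]
w red [269, 0, 23, 135, 2787] ctr [ 0.557 -0.112  0.163] lo [ 0.513 -0.12   0.157] hi [ 0.598 -0.105  0.165]
w orange [195, 135, 27, 23, 440] ctr [ 0.492 -0.054  0.124] lo [ 0.483 -0.06   0.093] hi [ 0.498 -0.045  0.125]
```

View pics/fin.png

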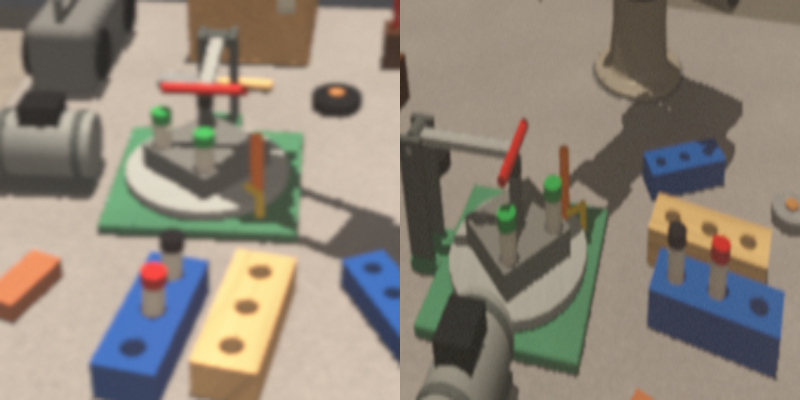

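The picture shows the clamp bar level on the hub at left (203,88), with its top at 165 mm, so it is fully down. The knob is against the yellow lug at left (257,200). Both greens are in the drum, and the red and black tubes are in the rinse rack. I hand the job in.

```bash
python3 -c "
from workcell import robot
print(robot.close_job())"
```

```text
the job is handed in; nothing more can be done
None
```

The job is handed in with no verdict returned: by my last camera check the red tube is in the rinse rack, both green tubes are in the drum, the drum is at its run stop, the clamp is down on the hub, and everything is let go.

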